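# Find the sterile-stamped tip box and push it to the hand-over line

## Robot

A 6-joint arm with a two-finger parallel gripper is mounted at the origin on the work surface. World frame = base frame: x ahead of the robot, y to its left, z up, the work surface at z = 0. Lengths are in m, angles in rad, forces in N, time in s.
With the tool pointing down it reaches from about 0.275 to 0.875 m from the base axis. Payload 12.5 kg.
Tool frame: the origin (TCP) lies at the very end of the fingers, on their centre line; the grasp point (between the pads) lies 19 mm behind it (manip.grip_depth is the distance from the TCP to the grasp point, in m); z points along the fingers, x is the direction in which the jaws open and shut, and the axes are right-handed (so a half turn about z gives the same grasp; the last joint's range is limited). The gripper opens to 85 mm and grips with 20 to 120 N. Pads are 22 mm wide; open, the fingers measure 114 mm over their backs; the gripper's body (76 mm by 85 mm) begins 54 mm behind the grasp point. The pads swing forward as they close: fully open they stand 13 mm farther back than shut.
Start: joints at [1.022, 0.351, 1.652, -0, 1.139, -0.085], TCP at [0.246, 0.492, 0.231] pointing down, gripper open.
Joint ranges: [-2.75, 2.75], [-0.79, 2.1], [0.01, 2.65], [-1.57, 4.71], [0.07, 3.14], [-2.87, 2.87]. Speed limits (rad/s): [2.22, 2.22, 2.79, 3.14, 3.14, 3.14].

## Interface

Orientations are given as a unit quaternion [x, y, z, w].
In Python, from bench import manip, viewer, models gives the robot as it stands.
- The arm moves only by the shell command python3 -m crank 'ROWS' [FORCE]. ROWS is JSON, a list of rows, each an object of numbers: "ax", "ay", "az": the turn, a rotation vector about the tool's x, y, z in rad; "dx", "dy", "dz": the shift along the tool's x, y, z in cm; "claw": the finger opening in cm, from 0 to 8.54. A call has 1 to 5 rows; each row is the pose to reach, as a shift and turn from the pose measured when the call began, along the tool's axes at that moment; what a row does not reach only later rows make up. A row lasts 1/10 s, in which the tool goes at most 50 mm and 8.59 degrees, less where a joint would pass 70% of its speed; a pose out of reach is approached as far as the arm can. A call with a gripper value outside its range is refused whole. The fingers move at their own pace and stop on an object; FORCE is the grip in N (left out, the last holds). Time passes only in rows, so rows that repeat a pose let the fingers close. It gives the time, the measured TCP pose, the force and the opening at its end, in the units of the state.
- manip.get_state(): the state, without advancing time (a new reading comes with each control period).
- viewer.camera(name): name is "side" or "top"; returns a dict with "image" (420x560x3 uint8, red, green, blue), "fx", "fy", "cx", "cy" (pixels), "dist_coeffs" ([k1, k2, p1, p2, k3] as OpenCV has them; the pictures are not rectified), "R" (3x3) and "t" (3): a world point X has camera coordinates R X + t. Camera axes: x right, y down, z forward; pixel columns grow to the right and rows downward; lengths in m; the calibration is good to about 2 mm. A picture is of the moment at which its call begins. There is no depth.
- manip.sign_off(): hands the job in, once; it reports no verdict.
Trained networks look in a picture, given as the dict that the camera call returned (one of the last four; its "shot" number tells which), for a name from the list of things; names that differ only in an ending like _2 or _b are one class to them, and where a whole thing is asked for, a point or a joint stands for the part that bears it (a point fixed in the world has none). Each returns a list of dicts, best first, with "p" (0 to 1); they miss things now and then, are a little off and sometimes report something else, mostly with a low value. They report only what shows in the picture. A call takes as long as a camera call.
- models.search_frame(picture, query): "point" ([column, row] in pixels, amid what is visible of it).
- models.spot_point(picture, query): "point" ([column, row] in pixels: a listed point, or the origin of a listed thing).
The state is a dict: "clock": time; "joint_positions": joint angles; "dq": joint speeds; "tau": joint torques, N m; "position": TCP position; "eef_rot": TCP orientation; "ft_force": force on the tool from outside, world axes, zero at the start; "moment": the same for the moment, N m; "gripper_width": finger opening in m.
Only numpy, scipy, OpenCV 4.12 (cv2) and the standard library are available. Lean on these libraries where they do the work, as an engineer would, in place of code of your own. Each camera call takes 0.05 s, during which the arm holds its last target.

## Task

Two identical pipette-tip boxes stand on the bench; only one carries the round green sterile stamp on its underside. Without picking either box up, check both, first the left-hand one (nearer the microscope) and then the right-hand one: with the fingers tip it up on whichever bottom edge lets you see under it, to about 60 degrees, without letting it fall over, pause to see the underside, and let it back down on its base. Then push the stamped box, upright, squarely up to the yellow hand-over tape so that its far side stands on the tape, and leave the other box and everything else where it stands.

Things in the scene. Friction and masses are not known exactly. Their poses are not given: they have to be found in the camera images.
- box_1: One of two tip boxes, on the left or the right; stamp is on this one. 110 mm deep (its x) by 125 wide (its y) by 90 high: white tub to 50 mm, clear lid above it, its walls 2 mm further in. Origin at the centre of the underside, z up through the lid, x across the 110 mm, pointing away from the robot (yaw -0.7 to -0.1). About 0.42 kg.
- box_2: The other tip box: same shape, axes and weight, no stamp. Both have a weighted foot (centre of mass about 19 mm up), so over any bottom edge they balance at 71 to 73 degrees and fall over beyond. Friction on the bench 0.7 to 0.95: a finger drawing a wall of the lid, high up, towards the opposite side tips the box over that side's bottom edge; pushed below 50 mm it slides.
- stamp (a point): The round green ring-and-dot stamp, 88 mm across, at the centre of the stamped box's underside; hidden until the box is tipped. To see it in a camera, lift the bottom edge that faces that camera (tip the box away from the camera).
- box_1_far (a point): Middle of the lower far edge of box_1: 55 mm along +x from its origin, at bench height.
- line: Hand-over line: yellow and black tape flat on the bench beyond the boxes, 36 mm wide (its x), 660 mm long (its y), no height; origin at its centre, +x away from the robot. The left-hand side is the robot's left, +y, where the microscope stands.
- reagent_jar: Small jar with a blue cap, 40 mm across, 62 mm high; origin under its centre. Leave alone.
- flask: Clear culture flask lying flat, 115 x 85 x 34 mm, green cap reaching to 98 mm along its +x; origin under the centre of its body. Leave alone.
- media_bottle: Glass bottle with an orange cap, 72 mm across, 155 mm high; origin under its centre. Leave alone.
- dishes: Stack of three culture dishes, 92 mm across, 44 mm high; origin under its centre. Leave alone.
- tube_rack: Blue tube rack with five capped tubes, 70 x 150 mm, 114 mm high; origin under its centre. Leave alone.
- timer: White bench timer between the two boxes, 72 (its x) x 50 x 16 mm; origin under its centre. Leave alone.

How it is judged:
On the way, in this order (a step that is already met when the one before it is completed fails the run):
1. the left-hand box is held tipped up on its edge by the fingers (over 43 degrees) while the other stands (((world y of box_1 above 0 m and angle between box_1's own z axis and vertical above 0.75 rad and angle between box_2's own z axis and vertical below 0.1 rad and contact force between the fingers and box_1 above 0.05 N) or (world y of box_2 above 0 m and angle between box_2's own z axis and vertical above 0.75 rad and angle between box_1's own z axis and vertical below 0.1 rad and contact force between the fingers and box_2 above 0.05 N))), for 0.3 s.
2. the left-hand box is down again and the right-hand box is held tipped up by the fingers (over 43 degrees) (((world y of box_1 below 0 m and angle between box_1's own z axis and vertical above 0.75 rad and angle between box_2's own z axis and vertical below 0.1 rad and contact force between the fingers and box_1 above 0.05 N) or (world y of box_2 below 0 m and angle between box_2's own z axis and vertical above 0.75 rad and angle between box_1's own z axis and vertical below 0.1 rad and contact force between the fingers and box_2 above 0.05 N))), for 0.3 s.
3. both boxes are down and the far side of the stamped one is on the tape (x of box_1_far in the frame of line between -0.02 and 0.02 m and angle between the x axis of box_1 and the x axis of line, either way round below 0.26 rad and angle between each of box_1, box_2's own z axis and vertical below 0.06 rad and height (world z) of box_1 below 0.006 m), for 0.2 s.
At the end, for the whole second after the job is handed in: The stamped box stands upright and still, the middle of its far lower edge on the tape (within 20 mm of the tape's centre line), square to it within 15 degrees; the other box stands upright within 40 mm of where it started; nothing else was moved (all of step 3 and linear speed of each of box_1, box_2 below 0.02 m/s and distance of box_2 from where it was at the start of the episode below 0.04 m); the robot touches nothing.
It fails at once if a box is lifted or carried clear of the bench ((height (world z) of box_1 above 0.082 m or (angle between box_1's own z axis and vertical below 0.3 rad and height (world z) of box_1 above 0.032 m)) or (height (world z) of box_2 above 0.082 m or (angle between box_2's own z axis and vertical below 0.3 rad and height (world z) of box_2 above 0.032 m))).
It fails at once if a box is knocked over (tilt over 75 degrees) (angle between any of box_1, box_2's own z axis and vertical above 1.31 rad).
It fails at once if another thing on the bench is disturbed (moved over 25 mm or tipped over 0.3 rad) (distance of any of reagent_jar, flask, media_bottle, dishes, tube_rack, timer from where it was at the start of the episode above 0.025 m or angle between any of reagent_jar, flask, media_bottle, dishes, tube_rack, timer's own z axis and vertical above 0.3 rad).
It also fails if it takes over 72 s, if anything falls off the work surface, if the arm or the gripper's body presses on something with over 40 N, if the wrist force passes 120 N, or if a joint passes its speed limit or range.

## Working session

There is one attempt and no reset: what is moved stays moved. The work goes in short steps, Python scripts to look and compute and a shell command to move; the robot and the scene stay as the last step left them, time stands still between calls to the robot, and variables do not carry over. Pictures are saved under pics/ and viewed, and the job is handed in when it is done.

```bash
ls; mkdir -p pics; python3 - <<'E'
from bench import manip, viewer, models
import cv2
print(manip.get_state())
for n in("side","top"):
    p=viewer.camera(n); cv2.imwrite(f"pics/{n}0.png",cv2.cvtColor(p["image"],cv2.COLOR_RGB2BGR))
    print(n,{k:v for k,v in p.items() if k!="image"})
    for q in ["box_1","line","timer","flask","reagent_jar","media_bottle","dishes","tube_rack"]:
        print(q,[(r["point"],round(r["p"],2)) for r in models.spot_point(p,q)][:3])
E
```

```text
pics
{'clock': 0.0, 'joint_positions': array([ 1.02244084e+00,  3.51275478e-01,  1.65245130e+00, -1.89993359e-05,
        1.13909051e+00, -8.45879809e-02]), 'dq': array([0.00056854, 0.00188655, 0.0008938 , 0.00124865, 0.00092957,
       0.00020271]), 'tau': array([-5.56479026e-04, -5.06105840e+01, -2.91407633e+01, -3.25969268e-05,
        4.60689567e-03, -2.21280317e-05]), 'position': array([0.24582241, 0.49162418, 0.23072659]), 'eef_rot': array([ 8.50680071e-01,  5.25683405e-01, -5.42320162e-04,  2.84417547e-04]), 'ft_force': array([-0.33566797, -0.1736967 , -1.90135989]), 'moment': array([-0.02020782, -0.00698003, -0.02666036]), 'gripper_width': 0.08541177270494262}
side {'fx': 381.67750375790024, 'fy': 381.67750375790024, 'cx': 280.62037951447434, 'cy': 210.2617020234942, 'dist_coeffs': array([-0.00306663,  0.        ,  0.        ,  0.        ,  0.        ]), 'R': array([[ 0.9844472 , -0.17449309, -0.02039317],
       [-0.12055781, -0.58655751, -0.80088457],
       [ 0.12778706,  0.79088713, -0.59847141]]), 't': array([-0.53910171,  0.09158032,  1.137416  ]), 'shot': 1}
box_1 [([2
[... 302 characters left out ...]
22734, 'fy': 532.9111150422734, 'cx': 282.4783799489548, 'cy': 200.51085972847156, 'dist_coeffs': array([-0.05897792,  0.        ,  0.        ,  0.        ,  0.        ]), 'R': array([[-0.00200302, -0.99999395, -0.00284284],
       [-0.97907443,  0.0025396 , -0.20348662],
       [ 0.20349261,  0.00237577, -0.9790736 ]]), 't': array([-0.01751078,  0.52077919,  1.66005035]), 'shot': 2}
box_1 [([227.9, 224.4], 0.88), ([344.0, 215.8], 0.87)]
line [([282.5, 149.7], 0.79), ([341.5, 216.6], 0.23)]
timer []
flask [([134.7, 236.8], 0.79)]
reagent_jar [([398.0, 159.2], 0.55)]
media_bottle [([133.3, 180.4], 0.95)]
dishes [([411.2, 200.2], 0.87)]
tube_rack [([434.0, 242.3], 0.82), ([134.5, 180.2], 0.3)]
```

View pics/side0.png

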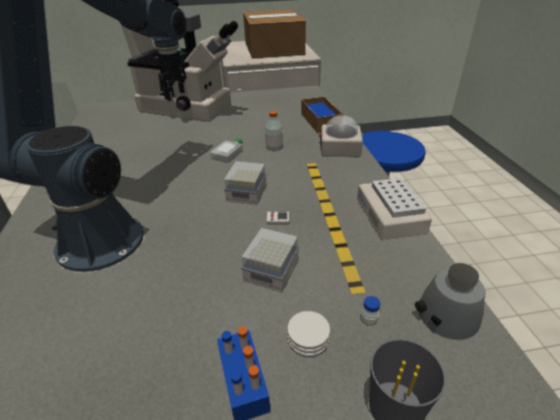

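View pics/top0.png

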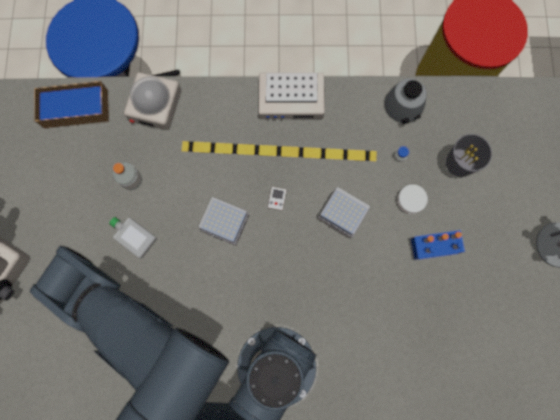

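```bash
cat > h.py <<'E'
import numpy as np, cv2
from scipy.spatial.transform import Rotation as Ro
def K(p): return np.array([[p["fx"],0,p["cx"]],[0,p["fy"],p["cy"]],[0,0,1.]])
def ray(p,uv):
    n=cv2.undistortPoints(np.array([[uv]],float),K(p),p["dist_coeffs"])[0,0]
    d=p["R"].T@np.array([n[0],n[1],1]); c=-p["R"].T@p["t"]; return c,d
def onz(p,uv,z=0):
    c,d=ray(p,uv); return c+d*(z-c[2])/d[2]
def proj(p,X):
    return cv2.projectPoints(np.array(X,float).reshape(-1,3),cv2.Rodrigues(p["R"])[0],p["t"],K(p),p["dist_coeffs"])[0][:,0]
def save(p,n,crop=None,s=1):
    im=cv2.cvtColor(p["image"],cv2.COLOR_RGB2BGR)
    if crop: a,b,c,d=crop; im=im[b:d,a:c]
    im=cv2.resize(im,None,fx=s,fy=s,interpolation=cv2.INTER_CUBIC); cv2.imwrite("pics/"+n,im)
E
python3 - <<'E'
from bench import manip, viewer, models
from h import *
np.set_printoptions(precision=4,suppress=True)
s=viewer.camera("side");t=viewer.camera("top")
for p in(s,t): print("cam",-p["R"].T@p["t"])
for q in ["box_1","line","timer","flask","reagent_jar","media_bottle","dishes","tube_rack"]:
    for n,p in(("s",s),("t",t)):
        print(q,n,[(onz(p,r["point"])[:2].round(3),round(r["p"],2)) for r in models.spot_point(p,q)][:3])
print("far",[(onz(p,r["point"])[:2].round(3),round(r["p"],2)) for p in (s,t) for r in models.spot_point(p,"box_1_far")])
save(s,"s1.png",(200,140,400,310),4); save(t,"t1.png",(170,130,430,260),3)
E
```

```text
cam [ 0.3964 -0.9399  0.7431]
cam [ 0.172  -0.0228  1.7312]
box_1 s [(array([ 0.477, -0.218]), 0.81), (array([0.466, 0.175]), 0.71), (array([ 0.521, -0.451]), 0.25)]
box_1 t [(array([0.459, 0.162]), 0.73), (array([0.598, 0.486]), 0.36)]
line s [(array([ 0.705, -0.008]), 0.79)]
line t [(array([ 0.709, -0.012]), 0.6)]
timer s [(array([ 0.535, -0.007]), 0.78)]
timer t [(array([ 0.533, -0.   ]), 0.59), (array([ 0.476, -0.221]), 0.18)]
flask s [(array([0.417, 0.437]), 0.87)]
flask t [(array([0.408, 0.456]), 0.76), (array([ 0.489, -0.214]), 0.4)]
reagent_jar s [(array([ 0.684, -0.415]), 0.8)]
reagent_jar t [(array([ 0.687, -0.402]), 0.56)]
media_bottle s [(array([0.607, 0.534]), 0.83)]
media_bottle t [(array([0.596, 0.484]), 0.66)]
dishes s [(array([ 0.528, -0.455]), 0.98)]
dishes t [(array([ 0.548, -0.454]), 0.7), (array([ 0.688, -0.405]), 0.3)]
tube_rack s [(array([ 0.37 , -0.512]), 0.92)]
tube_rack t [(array([ 0.386, -0.517]), 0.87)]
far [(array([ 0.524, -0.244]), 0.64), (array([ 0.483, -0.221]), 0.32), (array([0.414, 0.47 ]), 0.34)]
```

View pics/t1.png

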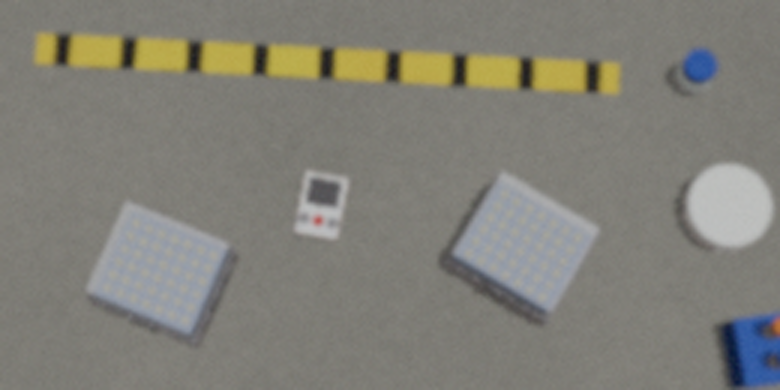

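View pics/s1.png

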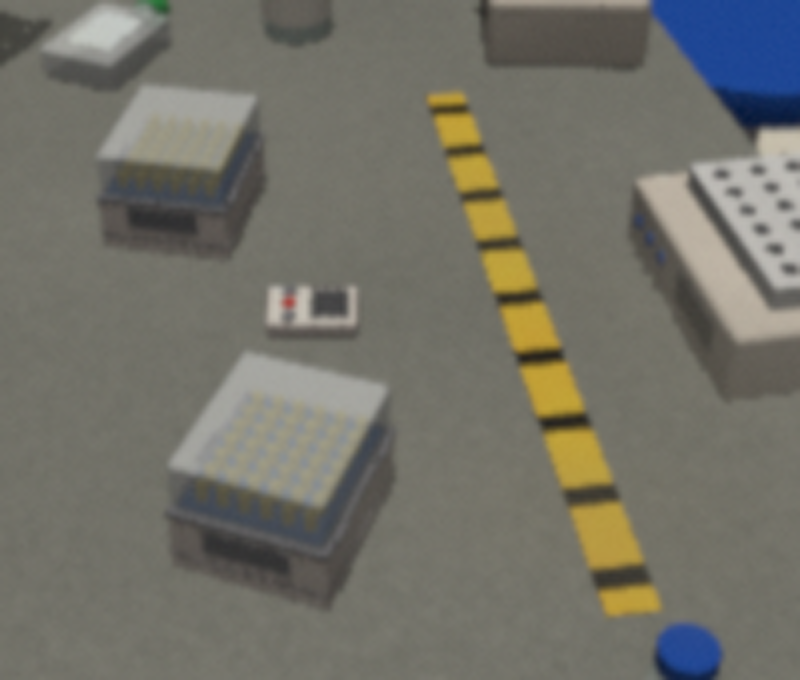

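```bash
cat > fit.py <<'E'
from h import *
from scipy.optimize import least_squares
def corners(x,y,a,z=0.09,dx=.053,dy=.0605):
    c,s=np.cos(a),np.sin(a)
    return np.array([[x+c*u-s*v,y+s*u+c*v,z] for u,v in((dx,dy),(dx,-dy),(-dx,-dy),(-dx,dy))])
def fit(obs,x0):
    # obs: list of (pic, pts(4x2), kwargs)
    f=lambda q: np.concatenate([(proj(p,corners(*q,**k))-pt).ravel() for p,pt,k in obs])
    r=least_squares(f,x0); return r.x, np.abs(r.fun).max()
E
python3 - <<'E'
from bench import viewer
from fit import *
s=viewer.camera("side");t=viewer.camera("top")
tc=lambda P:(np.array(P)+.5)/3-.5+[170,130]
sc=lambda P:(np.array(P)+.5)/4-.5+[200,140]
L=tc([(128,203),(231,243),(195,325),(90,292)]);R=tc([(503,173),(600,230),(549,312),(452,252)])
Ls=sc([(148,87),(258,95),(222,172)  ,(98,158)])
# side view: far-left(+x,+y)=(258,95), (+x,-y)=?, (-x,-y)=(98,158),(-x,+y)=(148,87)
for n,o,x0 in(("L",L,(.46,.165,-.35)),("R",R,(.477,-.218,-.5))):
    q,e=fit([(t,o,{})],x0); print(n,q.round(4),e, "side proj lid", ((proj(s,corners(*q))+.5-[200,140])*4).round(),"base",((proj(s,corners(*q,z=0,dx=.055,dy=.0625))+.5-[200,140])*4).round().tolist())
    print(' face normals -y', (np.sin(q[2]),-np.cos(q[2])))
ty=tc([(38,50),(620,78)]); a,b=[onz(t,u) for u in ty]; print(a,b,np.arctan2(*(a-b)[:2][::-1])-np.pi/2,(a+b)/2)
E
```

```text
L [ 0.4574  0.1664 -0.3599] 2.6345886674823475 side proj lid [[259.  92.]
 [226. 167.]
 [ 98. 156.]
 [140.  83.]] base [[266.0, 179.0], [234.0, 260.0], [107.0, 248.0], [148.0, 169.0]]
 face normals -y (np.float64(-0.3521633024036535), np.float64(-0.9359385708689182))
R [ 0.4819 -0.2148 -0.5668] 1.1637662423452184 side proj lid [[390. 382.]
 [319. 504.]
 [162. 460.]
 [243. 345.]] base [[393.0, 480.0], [324.0, 609.0], [169.0, 562.0], [249.0, 441.0]]
 face normals -y (np.float64(-0.5369398381569143), np.float64(-0.8436205368529305))
[0.72093944 0.32163962 0.        ] [ 0.68599404 -0.33641174  0.        ] -0.0530545300874139 [ 0.70346674 -0.00738606  0.        ]
```

```bash
python3 - <<'E'
from bench import viewer
from fit import *
s=viewer.camera("side");t=viewer.camera("top")
tc=lambda P:(np.array(P)+.5)/3-.5+[170,130]
sc=lambda P:(np.array(P)+.5)/4-.5+[200,140]
N=np.nan
L=tc([(128,203),(231,243),(193,334),(90,292)]);R=tc([(503,173),(600,230),(549,312),(452,252)])
Ls=sc([(258,95),(N,N),(98,158),(148,87)]);Lb=sc([(264,172),(228,255),(103,245),(N,N)])
Rs=sc([(388,387),(N,N),(168,466),(245,352)]);Rb=sc([(N,N),(328,605),(170,560),(N,N)])
def fit2(obs,x0):
    def f(q):
        r=np.concatenate([(proj(p,corners(*q,**k))-pt).ravel() for p,pt,k in obs]); return r[~np.isnan(r)]
    r=least_squares(f,x0,loss='soft_l1'); return r.x,r.fun
b=dict(z=0,dx=.055,dy=.0625)
for n,o,so,sb,x0 in(("L",L,Ls,Lb,(.46,.165,-.35)),("R",R,Rs,Rb,(.477,-.218,-.5))):
    q,e=fit2([(t,o,{}),(s,so,{}),(s,sb,b)],x0); print(n,q.round(4),e.round(1),fit2([(t,o,{})],x0)[0])
    c,S=np.cos(q[2]),np.sin(q[2]); print("cam dir in box frame", np.array([[c,S],[-S,c]])@(np.array([.3964,-.94])-q[:2]))
E
```

```text
L [ 0.4559  0.1671 -0.3836] [-0.3 -1.2  0.8 -0.5  0.3  0.4 -1.1 -0.  -0.1 -0.7 -0.8 -0.8 -2.1 -1.3
  0.3  1.9  0.4  1.3  0.1  0.4] [ 0.45505429  0.16695855 -0.38309723]
cam dir in box frame [ 0.35913843 -1.04890662]
R [ 0.483  -0.2156 -0.5588] [-0.  -1.4  0.7 -0.6  0.7  0.4 -0.3  0.2  0.7 -1.4 -1.2 -1.3 -0.3 -1.6
 -0.4  1.   0.2  0.7] [ 0.48207825 -0.21472593 -0.56876562]
cam dir in box frame [ 0.31065344 -0.66010484]
```

```bash
cat > d.py <<'E'
import sys
from bench import manip
from h import *
s=manip.get_state()
def delta(P,yaw,tilt=0):
    R0=Ro.from_quat(s["eef_rot"])
    x=np.array([np.cos(yaw),np.sin(yaw),0]);z=np.array([0,0,-1.]);T=Ro.from_matrix(np.c_[x,np.cross(z,x),z])
    return (R0.inv().apply(np.array(P)-s["position"])*100).round(2),(R0.inv()*T).as_rotvec().round(3)
if __name__=="__main__":
    a=[float(v) for v in sys.argv[1:]]
    x=Ro.from_quat(s["eef_rot"]).as_matrix()
    print("t",round(s["clock"],2),"pos",s["position"].round(4),"yaw",np.arctan2(x[1,0],x[0,0]).round(4),"zax",x[:,2].round(3),"F",s["ft_force"].round(2),"w",round(s["gripper_width"],4))
    if a: print("cm,rot",*delta(a[:3],a[3]))
E
python3 d.py 0.4186 0.0743 0.2 1.187
```

```text
t 2.1 pos [0.246  0.4919 0.2313] yaw 1.107 zax [-0. -0. -1.] F [-0.27  0.12 -0.03] w 0.0853
cm,rot [-29.63  34.12   3.13] [ 0.    0.   -0.08]
```

```bash
python3 -m crank '[{"dx":-4,"dy":4.5,"az":-0.08,"claw":0},{"dx":-7.5,"dy":8.5,"az":-0.08,"claw":0},{"dx":-11,"dy":12.5,"az":-0.08,"claw":0},{"dx":-14,"dy":16,"az":-0.08,"claw":0},{"dx":-17,"dy":19.5,"dz":1,"az":-0.08,"claw":0}]' 40; python3 d.py 0.4186 0.0743 0.2 1.187
```

```text
t 2.1 pos [0.246  0.4919 0.2313] yaw 1.107 zax [-0. -0. -1.] F [-0.27  0.12 -0.03] w 0.0853
cm,rot [-29.63  34.12   3.13] [ 0.    0.   -0.08]validation failed for argument at $[0]...
```

```bash
python3 -m crank '[{"ax":0,"ay":0,"az":-0.08,"dx":-4,"dy":4.5,"dz":0,"claw":0},{"ax":0,"ay":0,"az":-0.08,"dx":-7.5,"dy":8.5,"dz":0,"claw":0},{"ax":0,"ay":0,"az":-0.08,"dx":-11,"dy":12.5,"dz":0,"claw":0},{"ax":0,"ay":0,"az":-0.08,"dx":-14,"dy":16,"dz":0,"claw":0},{"ax":0,"ay":0,"az":-0.08,"dx":-17,"dy":19.5,"dz":1,"claw":0}]' 40; echo; python3 d.py 0.4186 0.0743 0.2 1.187
```

```text
clock: 2.6
position: [0.3415, 0.2598, 0.2237]
eef_rot: [0.829, 0.559, 0.001, 0.0]
ft_force: [1.7, 0.5, -0.3]
gripper_width: 0.0118

t 2.6 pos [0.3415 0.2598 0.2237] yaw 1.1875 zax [ 0.002  0.001 -1.   ] F [ 1.71  0.46 -0.34] w 0.0118
cm,rot [-14.32  14.09   2.36] [ 0.001 -0.002  0.001]
```

```bash
python3 -m crank '[{"ax":0,"ay":0,"az":0,"dx":-3.3,"dy":3.3,"dz":0,"claw":0},{"ax":0,"ay":0,"az":0,"dx":-6.5,"dy":6.5,"dz":0,"claw":0},{"ax":0,"ay":0,"az":0,"dx":-10,"dy":10,"dz":0,"claw":0},{"ax":0,"ay":0,"az":0,"dx":-13,"dy":12.8,"dz":1.2,"claw":0},{"ax":0,"ay":0,"az":0,"dx":-14.3,"dy":14.1,"dz":2.4,"claw":0}]' 40; echo; python3 d.py 0.4186 0.0743 0.078 1.187
```

```text
clock: 3.1
position: [0.4199, 0.0718, 0.1997]
eef_rot: [0.83, 0.558, 0.002, 0.001]
ft_force: [0.6, 0.5, 0.3]
gripper_width: 0.0

t 3.1 pos [0.4199 0.0718 0.1997] yaw 1.1851 zax [ 0.004  0.001 -1.   ] F [0.56 0.52 0.26] w 0.0
cm,rot [ 0.16 -0.25 12.17] [ 0.003 -0.002 -0.002]
```

```bash
python3 -m crank '[{"ax":0,"ay":0,"az":0,"dx":0,"dy":-0.2,"dz":4,"claw":0},{"ax":0,"ay":0,"az":0,"dx":0,"dy":-0.2,"dz":8,"claw":0},{"ax":0,"ay":0,"az":0,"dx":0.1,"dy":-0.2,"dz":11,"claw":0},{"ax":0,"ay":0,"az":0,"dx":0.1,"dy":-0.2,"dz":12.1,"claw":0},{"ax":0,"ay":0,"az":0,"dx":0.1,"dy":-0.2,"dz":12.1,"claw":0}]' 40; echo; python3 - <<'E'
from bench import viewer
from h import *
s=viewer.camera("side");save(s,"s2.png",(180,100,360,260),4);t=viewer.camera("top");save(t,"t2.png",(170,130,370,260),4)
import d; print(d.delta((.4186+.37427*.025,.0743+.92732*.025,.078),1.187),s and d.s["position"])
E
```

```text
clock: 3.6
position: [0.4184, 0.0735, 0.0781]
eef_rot: [0.83, 0.558, 0.001, 0.0]
ft_force: [-0.0, -0.3, 1.3]
gripper_width: 0.0004

(array([ 2.52, -0.12,  0.19]), array([ 0.004, -0.003, -0.002])) [0.41954335 0.07365546 0.07978645]
```

View pics/s2.png

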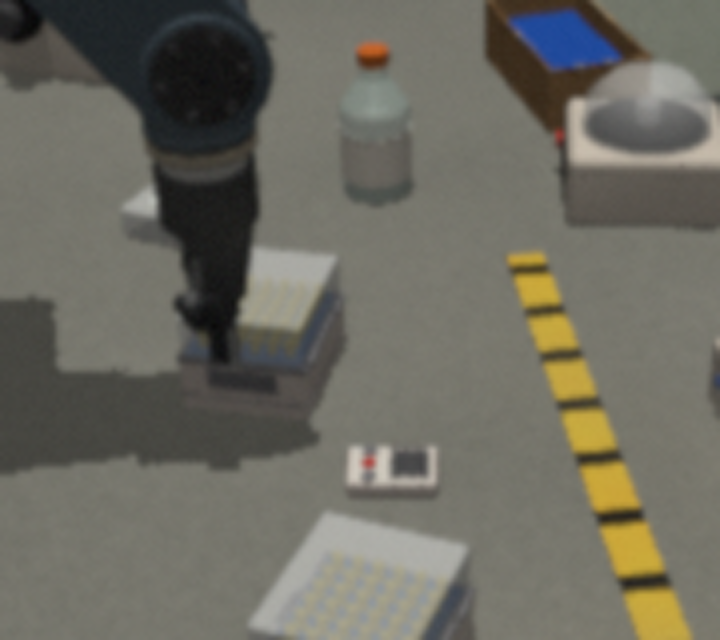

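View pics/t2.png

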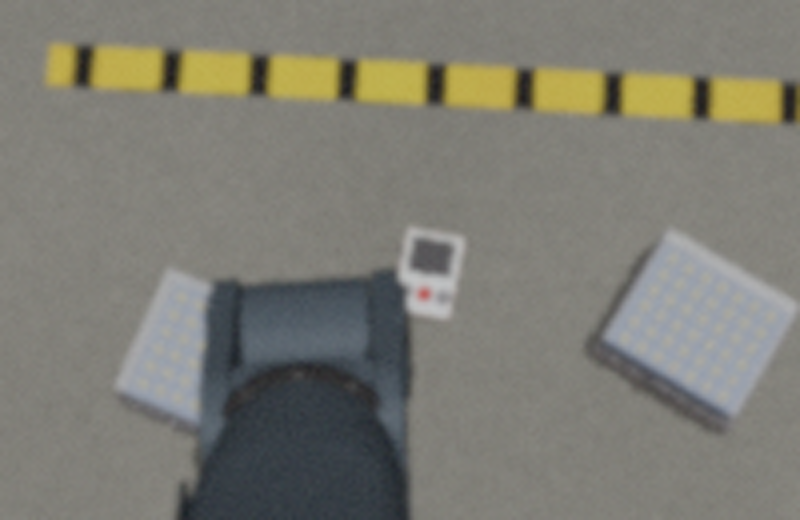

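```bash
python3 -m crank '[{"ax":0,"ay":0,"az":0,"dx":1.2,"dy":-0.1,"dz":0.15,"claw":0},{"ax":0,"ay":0,"az":0,"dx":1.8,"dy":-0.1,"dz":0.15,"claw":0},{"ax":0,"ay":0,"az":0,"dx":2.1,"dy":-0.1,"dz":0.15,"claw":0},{"ax":0,"ay":0,"az":0,"dx":2.4,"dy":-0.1,"dz":0.15,"claw":0}]' 40; echo; python3 d.py
```

```text
clock: 4.1
position: [0.4279, 0.0968, 0.0787]
eef_rot: [0.829, 0.559, 0.003, 0.001]
ft_force: [0.1, 0.4, -0.9]
gripper_width: 0.0002

t 4.1 pos [0.4279 0.0968 0.0787] yaw 1.1859 zax [ 0.006  0.001 -1.   ] F [ 0.06  0.43 -0.91] w 0.0002
```

```bash
python3 -m crank '[{"ax":0,"ay":0,"az":0,"dx":0.3,"dy":0,"dz":0,"claw":0},{"ax":0,"ay":0,"az":0,"dx":0.5,"dy":0,"dz":-0.05,"claw":0}]' 40; echo; python3 d.py;  python3 -m crank '[{"ax":0,"ay":0,"az":0,"dx":0.3,"dy":0,"dz":-0.1,"claw":0},{"ax":0,"ay":0,"az":0,"dx":0.3,"dy":0,"dz":-0.1,"claw":0}]' 40; echo; python3 d.py
```

```text
clock: 4.3
position: [0.4295, 0.1013, 0.0792]
eef_rot: [0.829, 0.559, 0.002, 0.001]
ft_force: [-2.0, -6.1, 2.1]
gripper_width: 0.0001

t 4.3 pos [0.4295 0.1013 0.0792] yaw 1.1864 zax [ 0.005  0.    -1.   ] F [-1.99 -6.09  2.07] w 0.0001
clock: 4.5
position: [0.4303, 0.104, 0.0802]
eef_rot: [0.829, 0.559, 0.002, 0.001]
ft_force: [-1.2, -3.8, 1.5]
gripper_width: -0.0

t 4.5 pos [0.4303 0.104  0.0802] yaw 1.1866 zax [ 0.004 -0.    -1.   ] F [-1.22 -3.85  1.54] w -0.0
```

```bash
python3 -m crank '[{"ax":0,"ay":0,"az":0,"dx":0.5,"dy":0,"dz":-0.45,"claw":0},{"ax":0,"ay":0,"az":0,"dx":0.9,"dy":0,"dz":-0.95,"claw":0},{"ax":0,"ay":0,"az":0,"dx":1.3,"dy":0,"dz":-1.5,"claw":0},{"ax":0,"ay":0,"az":0,"dx":1.7,"dy":0,"dz":-2.0,"claw":0}]' 40; echo; python3 - <<'E'
from bench import viewer
from h import *
s=viewer.camera("side");save(s,"s3.png",(200,140,300,240),6)
E
python3 d.py
```

```text
clock: 4.9
position: [0.4367, 0.12, 0.1005]
eef_rot: [0.829, 0.559, 0.002, 0.001]
ft_force: [-0.8, -2.1, -0.1]
gripper_width: -0.0001

t 4.95 pos [0.4373 0.1204 0.1012] yaw 1.1866 zax [ 0.005  0.    -1.   ] F [-0.25 -0.81  1.9 ] w 0.0004
```

View pics/s3.png

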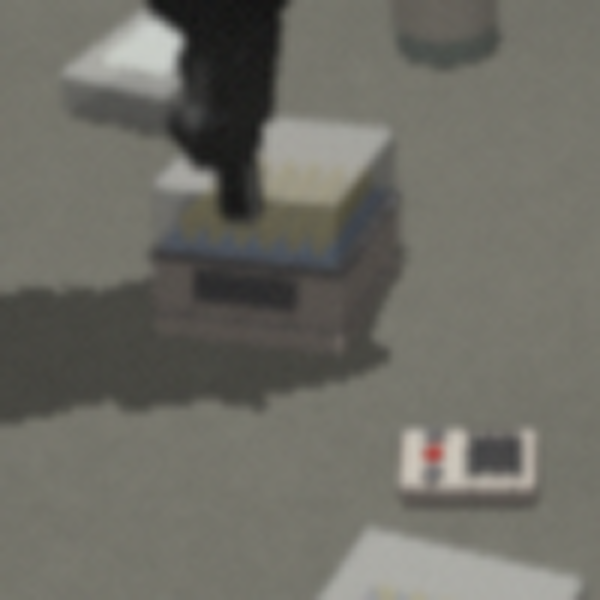

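```bash
python3 -m crank '[{"ax":0,"ay":0,"az":0,"dx":0.75,"dy":0,"dz":-0.7,"claw":0},{"ax":0,"ay":0,"az":0,"dx":1.5,"dy":0,"dz":-1.35,"claw":0},{"ax":0,"ay":0,"az":0,"dx":2.3,"dy":0,"dz":-1.95,"claw":0},{"ax":0,"ay":0,"az":0,"dx":3.15,"dy":0,"dz":-2.5,"claw":0},{"ax":0,"ay":0,"az":0,"dx":4.05,"dy":0,"dz":-3.0,"claw":0}]' 40; echo; python3 - <<'E'
from bench import viewer
from h import *
s=viewer.camera("side");save(s,"s4.png",(200,140,300,240),6)
E
python3 d.py
```

```text
clock: 5.45
position: [0.4529, 0.1586, 0.1322]
eef_rot: [0.829, 0.559, 0.003, 0.002]
ft_force: [-1.7, -4.1, 6.0]
gripper_width: -0.0001

t 5.5 pos [0.4538 0.1596 0.1329] yaw 1.187 zax [ 0.008  0.001 -1.   ] F [-0.16 -2.87  5.04] w 0.0002
```

View pics/s4.png

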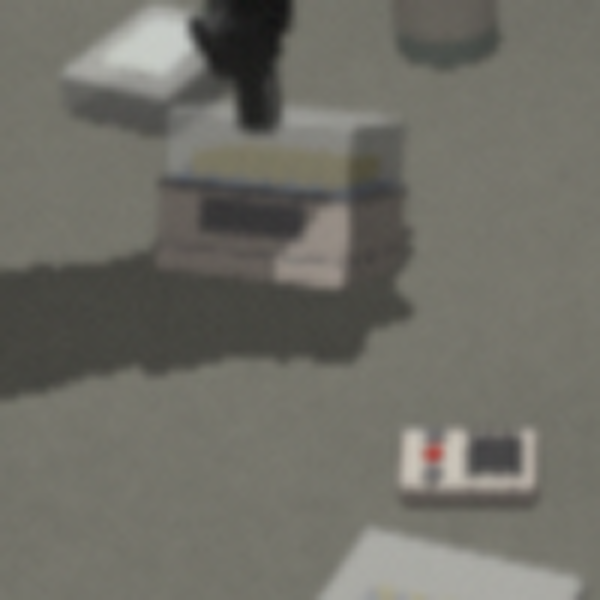

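```bash
python3 -m crank '[{"ax":0,"ay":0,"az":0,"dx":0.9,"dy":0,"dz":-0.4,"claw":0},{"ax":0,"ay":0,"az":0,"dx":1.85,"dy":0,"dz":-0.75,"claw":0},{"ax":0,"ay":0,"az":0,"dx":2.8,"dy":0,"dz":-1.0,"claw":0},{"ax":0,"ay":0,"az":0,"dx":3.8,"dy":0,"dz":-1.25,"claw":0}]' 40; echo; python3 - <<'E'
from bench import viewer
from h import *
s=viewer.camera("side");save(s,"s5.png",(200,140,300,240),6)
E
python3 d.py
```

```text
clock: 5.9
position: [0.4689, 0.1959, 0.1466]
eef_rot: [0.829, 0.559, 0.004, 0.002]
ft_force: [0.2, -2.9, 8.0]
gripper_width: -0.0002

t 5.95 pos [0.4695 0.197  0.147 ] yaw 1.1873 zax [ 0.01   0.002 -1.   ] F [-1.24 -1.66  6.25] w 0.0001
```

View pics/s5.png

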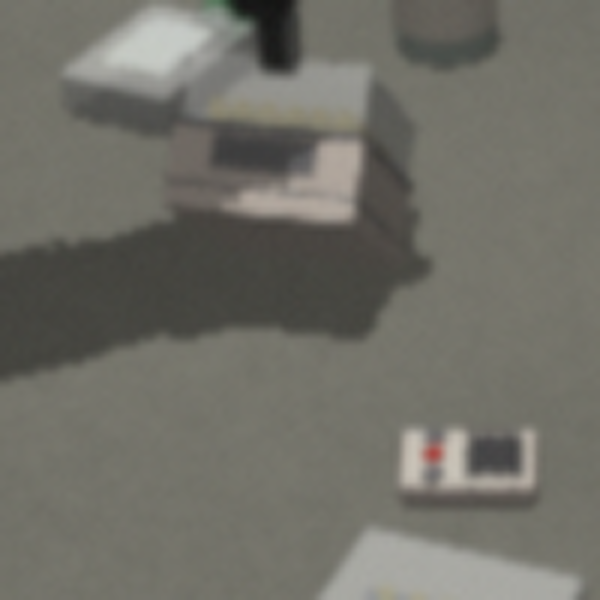

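```bash
python3 -m crank '[{"ax":0,"ay":0,"az":0,"dx":0.8,"dy":0,"dz":-0.1,"claw":0},{"ax":0,"ay":0,"az":0,"dx":1.5,"dy":0,"dz":-0.15,"claw":0},{"ax":0,"ay":0,"az":0,"dx":2.1,"dy":0,"dz":-0.15,"claw":0},{"ax":0,"ay":0,"az":0,"dx":2.5,"dy":0,"dz":-0.15,"claw":0}]' 40; echo; python3 - <<'E'
from bench import viewer, models
from h import *
s=viewer.camera("side");save(s,"s6.png",(200,140,300,240),6)
print(models.spot_point(s,"stamp"))
E
python3 d.py
```

```text
clock: 6.35
position: [0.4799, 0.2214, 0.1495]
eef_rot: [0.829, 0.559, 0.006, 0.002]
ft_force: [-0.1, -0.2, 10.4]
gripper_width: -0.0

[]
t 6.45 pos [0.4799 0.2214 0.1495] yaw 1.1877 zax [ 0.013  0.003 -1.   ] F [-0.27 -1.14 10.49] w -0.0001
```

View pics/s6.png

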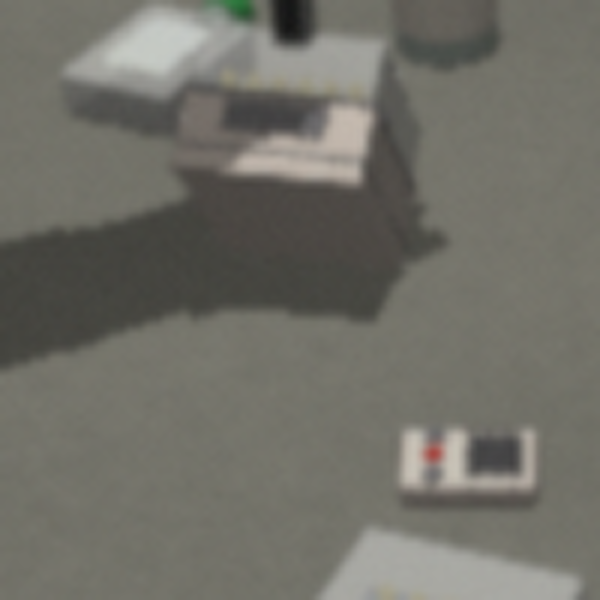

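```bash
python3 -m crank '[{"ax":0,"ay":0,"az":0,"dx":0.2,"dy":0,"dz":-0.2,"claw":0},{"ax":0,"ay":0,"az":0,"dx":0.2,"dy":0,"dz":-0.2,"claw":0}]' 40; echo; python3 - <<'E'
from bench import viewer, models
from h import *
s=viewer.camera("side")
print(models.spot_point(s,"stamp"))
im=s["image"][163:190,228:268]; print(im[10,::5].tolist())
s=dict(s);s["image"]=np.clip(s["image"].astype(float)*2-20,0,255).astype(np.uint8);save(s,"s7.png",(220,140,280,200),10)
E
python3 d.py
```

```text
clock: 6.65
position: [0.4808, 0.2239, 0.1516]
eef_rot: [0.829, 0.56, 0.006, 0.002]
ft_force: [-0.5, -0.9, 2.9]
gripper_width: 0.0

[]
[[99, 98, 90], [72, 69, 65], [77, 72, 68], [77, 73, 69], [78, 73, 68], [77, 72, 68], [77, 73, 69], [73, 69, 66]]
t 6.75 pos [0.4807 0.2236 0.1516] yaw 1.1879 zax [ 0.013  0.004 -1.   ] F [-1.49 -0.6   3.83] w -0.0001
```

View pics/s7.png

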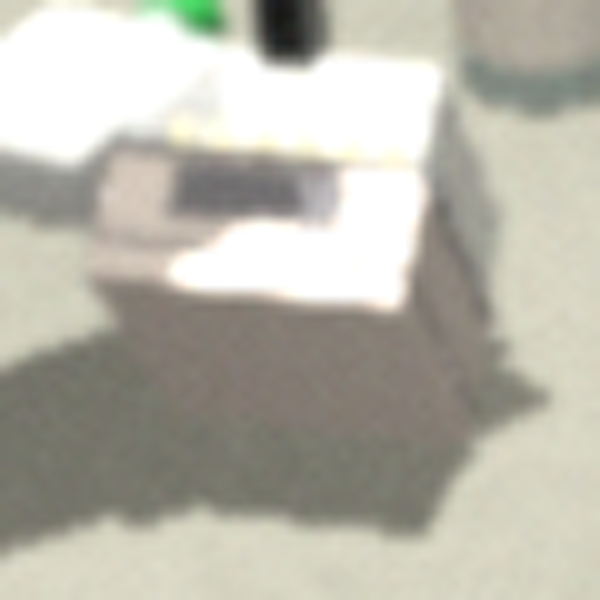

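```bash
python3 -m crank '[{"ax":0,"ay":0,"az":0,"dx":-1.3,"dy":0,"dz":0,"claw":0},{"ax":0,"ay":0,"az":0,"dx":-2.6,"dy":0,"dz":0.1,"claw":0},{"ax":0,"ay":0,"az":0,"dx":-3.9,"dy":0,"dz":0.35,"claw":0},{"ax":0,"ay":0,"az":0,"dx":-5.2,"dy":0,"dz":0.7,"claw":0},{"ax":0,"ay":0,"az":0,"dx":-6.4,"dy":0,"dz":1.15,"claw":0}]' 40; echo; python3 - <<'E'
from bench import viewer, models
from h import *
s=viewer.camera("side");save(s,"s8.png",(200,140,300,240),6)
E
python3 d.py
```

```text
clock: 7.25
position: [0.4564, 0.163, 0.1392]
eef_rot: [0.829, 0.559, 0.006, 0.002]
ft_force: [-0.2, 0.3, 0.3]
gripper_width: 0.0

t 7.3 pos [0.4554 0.1619 0.1384] yaw 1.1871 zax [ 0.011  0.003 -1.   ] F [-0.73 -0.67 -1.14] w 0.0
```

View pics/s8.png

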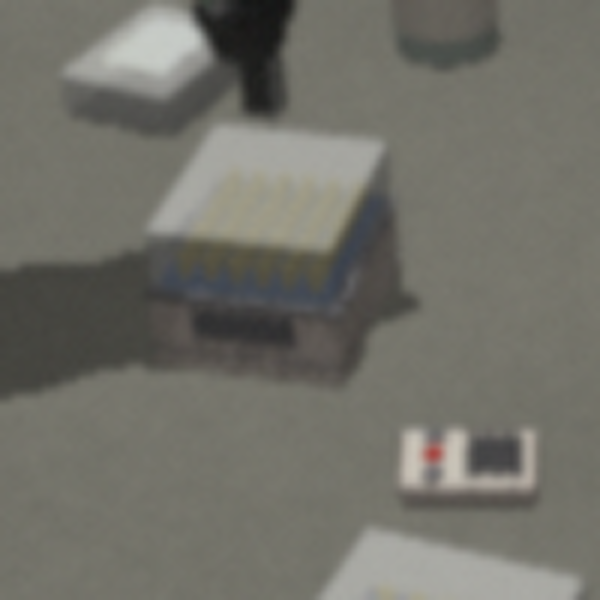

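```bash
cat > tilt.py <<'E'
from h import *
def tiltpts(q,th,slide=0):
    x,y,a=q; ex=np.array([np.cos(a),np.sin(a),0]); ey=np.array([-np.sin(a),np.cos(a),0])
    p=np.array([x,y,0])+ey*(.0625+slide)
    return np.array([p+sx*.055*ex - .125*np.cos(th)*ey+np.array([0,0,.125*np.sin(th)]) for sx in(-1,1)]+[p+sx*.055*ex for sx in(-1,1)])
E
python3 - <<'E'
from bench import viewer
from tilt import *
import d
s=viewer.camera("side");save(s,"s9.png",(200,140,400,310),4);t=viewer.camera("top");save(t,"t9.png",(170,130,430,260),3)
for th in(45,50,55,60,65): print(th,proj(s,tiltpts((.456,.167,-.38),np.radians(th))).round(1).tolist())
q=(.4825,-.215,-.56); dr=np.array([-np.sin(q[2]),np.cos(q[2]),0]); w=np.array(q[:2]+(0,))-.0605*dr-(.008+.025)*dr
print(w,np.pi/2-.56,d.s["position"]); print(d.delta((w[0],w[1],.2),np.pi/2-.56))
E
```

```text
45 [[226.2, 173.2], [258.4, 176.2], [236.4, 181.6], [265.9, 184.5]]
50 [[226.7, 170.1], [258.9, 173.0], [236.4, 181.6], [265.9, 184.5]]
55 [[227.3, 167.0], [259.4, 169.9], [236.4, 181.6], [265.9, 184.5]]
60 [[228.0, 164.1], [260.0, 166.9], [236.4, 181.6], [265.9, 184.5]]
65 [[228.8, 161.4], [260.6, 164.2], [236.4, 181.6], [265.9, 184.5]]
[ 0.43283409 -0.29421835  0.        ] 1.0107963267948965 [0.45544124 0.16187966 0.1383739 ]
(array([-43.1 ,  15.04,  -6.32]), array([ 0.009, -0.008,  0.176]))
```

View pics/s9.png

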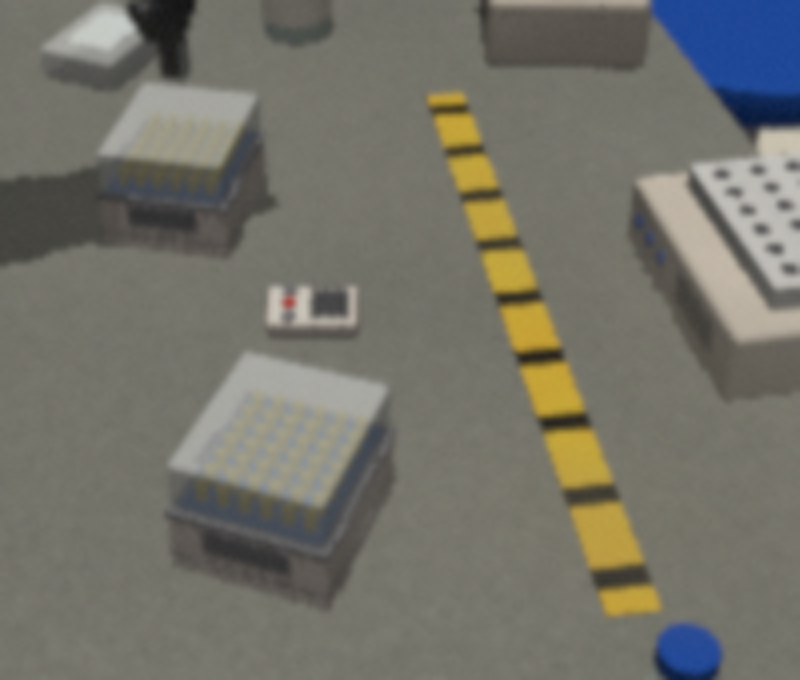

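```bash
python3 -m crank '[{"ax":0.009,"ay":-0.008,"az":0,"dx":-1,"dy":0.4,"dz":-3.5,"claw":0},{"ax":0.009,"ay":-0.008,"az":0.03,"dx":-5,"dy":1.8,"dz":-6.3,"claw":0},{"ax":0.009,"ay":-0.008,"az":0.08,"dx":-9.7,"dy":3.4,"dz":-6.3,"claw":0},{"ax":0.009,"ay":-0.008,"az":0.13,"dx":-14.4,"dy":5,"dz":-6.3,"claw":0},{"ax":0.009,"ay":-0.008,"az":0.176,"dx":-19,"dy":6.6,"dz":-6.3,"claw":0}]' 40; echo; python3 d.py 0.4328 -0.2942 0.2 1.0108
```

```text
clock: 7.9
position: [0.446, -0.0392, 0.202]
eef_rot: [0.875, 0.484, 0.001, 0.0]
ft_force: [1.0, 0.3, -0.2]
gripper_width: -0.0001

t 7.9 pos [ 0.446  -0.0392  0.202 ] yaw 1.0093 zax [ 0.002  0.    -1.   ] F [ 1.04  0.34 -0.17] w -0.0001
cm,rot [-22.29  12.46   0.19] [ 0.002 -0.001 -0.001]
```

```bash
python3 -m crank '[{"ax":0,"ay":0,"az":0,"dx":-4.3,"dy":2.4,"dz":0,"claw":0},{"ax":0,"ay":0,"az":0,"dx":-8.6,"dy":4.8,"dz":0,"claw":0},{"ax":0,"ay":0,"az":0,"dx":-12.9,"dy":7.2,"dz":0,"claw":0},{"ax":0,"ay":0,"az":0,"dx":-17.2,"dy":9.6,"dz":0,"claw":0},{"ax":0,"ay":0,"az":0,"dx":-21.0,"dy":11.7,"dz":0,"claw":0}]' 40; echo; python3 d.py 0.4328 -0.2942 0.078 1.0108
```

```text
clock: 8.4
position: [0.4331, -0.2816, 0.2021]
eef_rot: [0.875, 0.483, 0.001, 0.001]
ft_force: [1.3, 0.0, -0.7]
gripper_width: 0.0002

t 8.4 pos [ 0.4331 -0.2816  0.2021] yaw 1.0088 zax [ 0.003 -0.    -1.   ] F [ 1.3   0.05 -0.74] w 0.0002
cm,rot [-1.1   0.61 12.41] [ 0.003 -0.001 -0.002]
```

```bash
python3 -m crank '[{"ax":0,"ay":0,"az":0,"dx":-1.1,"dy":0.6,"dz":3,"claw":0},{"ax":0,"ay":0,"az":0,"dx":-1.1,"dy":0.6,"dz":7,"claw":0},{"ax":0,"ay":0,"az":0,"dx":-1.1,"dy":0.6,"dz":10.5,"claw":0},{"ax":0,"ay":0,"az":0,"dx":-1.1,"dy":0.6,"dz":12.4,"claw":0},{"ax":0,"ay":0,"az":0,"dx":-1.1,"dy":0.6,"dz":12.4,"claw":0}]' 40; echo; python3 - <<'E'
from bench import viewer
from h import *
s=viewer.camera("side");save(s,"s10.png",(180,150,360,310),4);t=viewer.camera("top");save(t,"t10.png",(250,130,450,260),4)
E
python3 d.py 0.4458 -0.2734 0.078 1.0108
```

```text
clock: 8.9
position: [0.4319, -0.2933, 0.0759]
eef_rot: [0.875, 0.483, 0.0, -0.001]
ft_force: [-0.2, 0.4, -0.4]
gripper_width: 0.0002

t 9.0 pos [ 0.4332 -0.2943  0.0787] yaw 1.0091 zax [ 0.003 -0.    -1.   ] F [-0.19  0.74  0.55] w 0.0002
cm,rot [ 2.44 -0.05  0.07] [ 0.003 -0.001 -0.002]
```

View pics/s10.png

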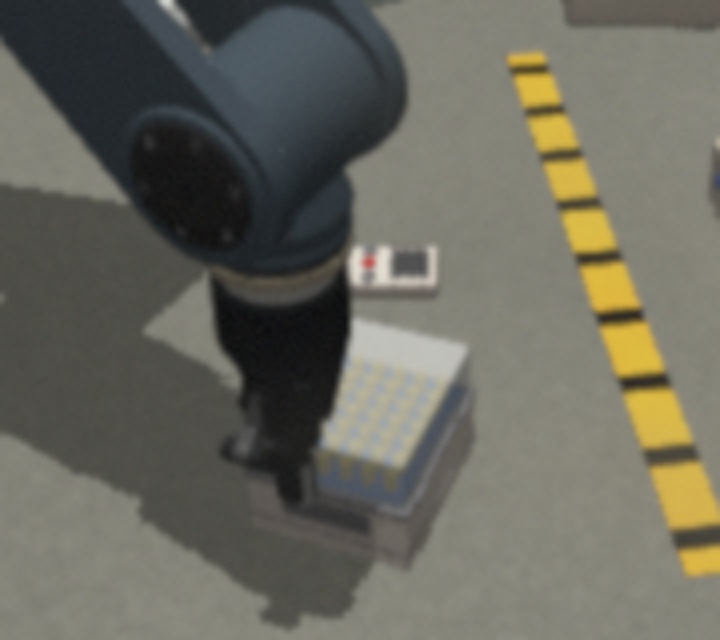

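View pics/t10.png

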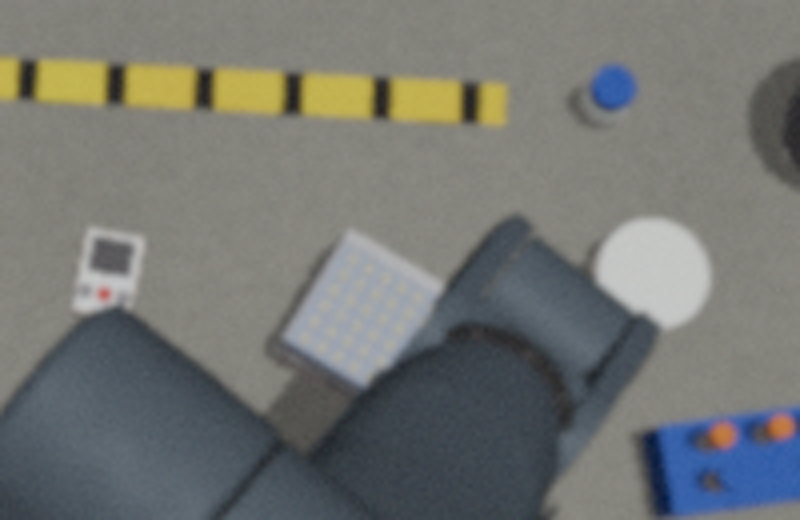

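```bash
python3 -m crank '[{"ax":0,"ay":0,"az":0,"dx":1.2,"dy":0,"dz":0.05,"claw":0},{"ax":0,"ay":0,"az":0,"dx":1.9,"dy":0,"dz":0.05,"claw":0},{"ax":0,"ay":0,"az":0,"dx":2.2,"dy":0,"dz":0.05,"claw":0}]' 40; echo;python3 -m crank '[{"ax":0,"ay":0,"az":0,"dx":0.2,"dy":0,"dz":0,"claw":0},{"ax":0,"ay":0,"az":0,"dx":0.4,"dy":0,"dz":0,"claw":0}]' 40; echo; python3 d.py
```

```text
clock: 9.3
position: [0.4459, -0.2757, 0.0794]
eef_rot: [0.875, 0.484, 0.001, 0.002]
ft_force: [-3.5, -6.7, 3.7]
gripper_width: 0.0003

clock: 9.5
position: [0.4487, -0.2726, 0.0805]
eef_rot: [0.875, 0.484, 0.001, 0.004]
ft_force: [-3.0, -5.9, 3.4]
gripper_width: -0.0003

t 9.5 pos [ 0.4487 -0.2726  0.0805] yaw 1.0115 zax [ 0.006 -0.005 -1.   ] F [-3.04 -5.93  3.42] w -0.0003
```

```bash
python3 -m crank '[{"ax":0,"ay":0,"az":0,"dx":0.5,"dy":0,"dz":-0.6,"claw":0},{"ax":0,"ay":0,"az":0,"dx":1.1,"dy":0,"dz":-1.3,"claw":0},{"ax":0,"ay":0,"az":0,"dx":1.75,"dy":0,"dz":-1.95,"claw":0},{"ax":0,"ay":0,"az":0,"dx":2.5,"dy":0,"dz":-2.6,"claw":0}]' 40; echo; python3 - <<'E'
from bench import viewer
from h import *
s=viewer.camera("side");save(s,"s11.png",(220,190,340,310),5)
E
python3 d.py
```

```text
clock: 9.9
position: [0.4621, -0.2509, 0.1072]
eef_rot: [0.875, 0.485, 0.002, 0.004]
ft_force: [-1.8, -2.8, 1.5]
gripper_width: -0.0002

t 9.95 pos [ 0.4629 -0.2503  0.1081] yaw 1.0121 zax [ 0.007 -0.005 -1.   ] F [-0.59 -1.35  1.38] w -0.0001
```

View pics/s11.png

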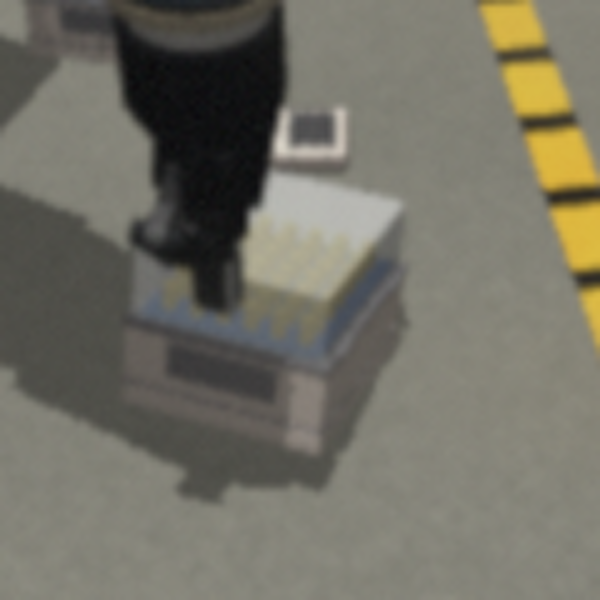

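```bash
python3 -m crank '[{"ax":0,"ay":0,"az":0,"dx":0.75,"dy":0,"dz":-0.65,"claw":0},{"ax":0,"ay":0,"az":0,"dx":1.6,"dy":0,"dz":-1.25,"claw":0},{"ax":0,"ay":0,"az":0,"dx":2.45,"dy":0,"dz":-1.8,"claw":0},{"ax":0,"ay":0,"az":0,"dx":3.3,"dy":0,"dz":-2.3,"claw":0}]' 40; echo; python3 - <<'E'
from bench import viewer
from h import *
s=viewer.camera("side");save(s,"s12.png",(220,190,340,310),5)
E
python3 d.py
```

```text
clock: 10.35
position: [0.4807, -0.2215, 0.1316]
eef_rot: [0.875, 0.485, 0.002, 0.004]
ft_force: [-1.3, -1.4, 0.2]
gripper_width: -0.0001

t 10.4 pos [ 0.4815 -0.2209  0.1323] yaw 1.0126 zax [ 0.009 -0.006 -1.   ] F [0.13 1.16 1.75] w 0.0001
```

View pics/s12.png

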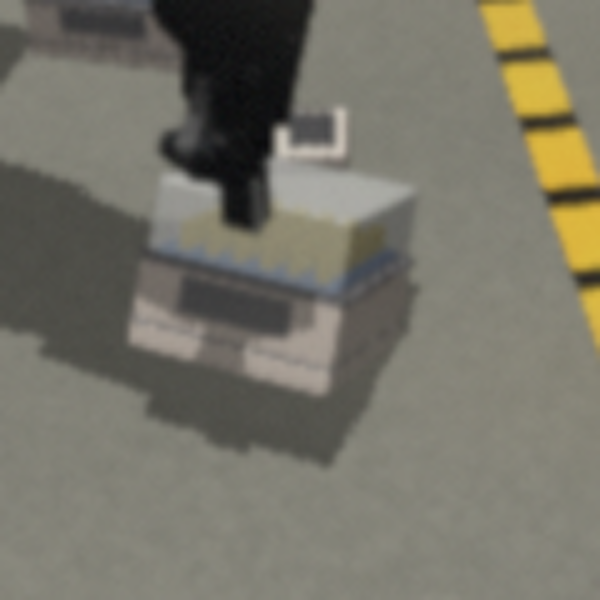

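```bash
python3 -m crank '[{"ax":0,"ay":0,"az":0,"dx":0.9,"dy":0,"dz":-0.4,"claw":0},{"ax":0,"ay":0,"az":0,"dx":1.85,"dy":0,"dz":-0.7,"claw":0},{"ax":0,"ay":0,"az":0,"dx":2.8,"dy":0,"dz":-1.0,"claw":0},{"ax":0,"ay":0,"az":0,"dx":3.7,"dy":0,"dz":-1.2,"claw":0}]' 40; echo; python3 - <<'E'
from bench import viewer
from h import *
s=viewer.camera("side");save(s,"s13.png",(220,190,340,310),5)
E
python3 d.py
```

```text
clock: 10.8
position: [0.5017, -0.1889, 0.1452]
eef_rot: [0.875, 0.485, 0.003, 0.005]
ft_force: [-3.0, -2.1, 8.0]
gripper_width: -0.0002

t 10.85 pos [ 0.5023 -0.188   0.1454] yaw 1.013 zax [ 0.01  -0.006 -1.   ] F [-2.01 -0.09  7.67] w 0.0002
```

View pics/s13.png

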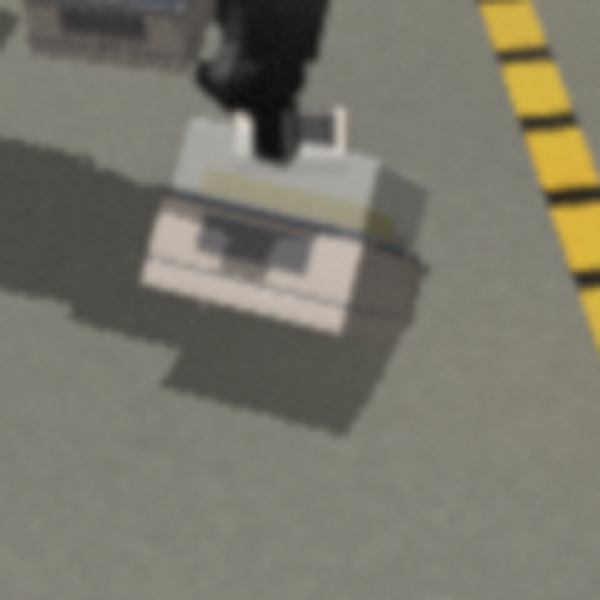

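```bash
python3 -m crank '[{"ax":0,"ay":0,"az":0,"dx":0.8,"dy":0,"dz":-0.15,"claw":0},{"ax":0,"ay":0,"az":0,"dx":1.5,"dy":0,"dz":-0.25,"claw":0},{"ax":0,"ay":0,"az":0,"dx":2.1,"dy":0,"dz":-0.3,"claw":0},{"ax":0,"ay":0,"az":0,"dx":2.5,"dy":0,"dz":-0.3,"claw":0}]' 40; echo; python3 - <<'E'
from bench import viewer,models
from h import *
s=viewer.camera("side");save(s,"s14.png",(220,190,340,310),5);print(models.spot_point(s,"stamp"))
from tilt import *
for th in(50,55,60,65): print(th,((proj(s,tiltpts((.4825,-.215,-.56),np.radians(th)))-[220,190])*5).round().tolist())
E
python3 d.py
```

```text
clock: 11.25
position: [0.5159, -0.1662, 0.1485]
eef_rot: [0.874, 0.485, 0.003, 0.005]
ft_force: [-0.9, -0.2, 4.3]
gripper_width: -0.0003

[{'point': [273.9, 247.6], 'p': 0.7}]
50 [[134.0, 260.0], [335.0, 313.0], [209.0, 299.0], [389.0, 347.0]]
55 [[141.0, 240.0], [341.0, 292.0], [209.0, 299.0], [389.0, 347.0]]
60 [[148.0, 221.0], [348.0, 271.0], [209.0, 299.0], [389.0, 347.0]]
65 [[155.0, 202.0], [355.0, 252.0], [209.0, 299.0], [389.0, 347.0]]
t 11.35 pos [ 0.5158 -0.1664  0.1485] yaw 1.0136 zax [ 0.01  -0.006 -1.   ] F [-1.17  0.19  3.11] w 0.0002
```

View pics/s14.png

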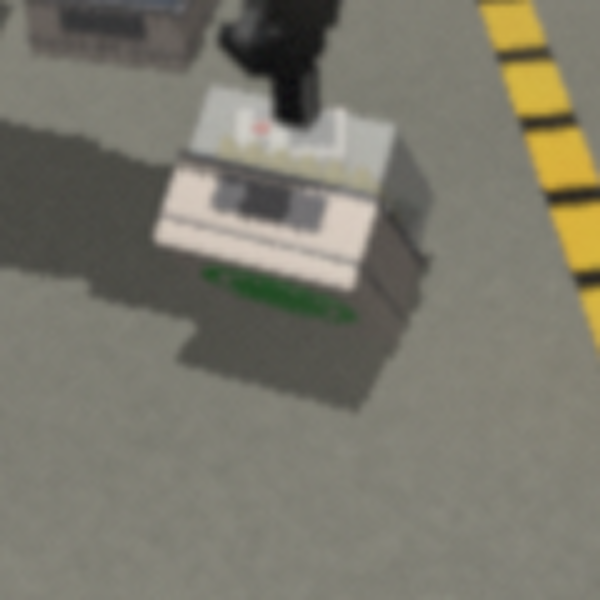

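```bash
python3 -m crank '[{"ax":0,"ay":0,"az":0,"dx":0.1,"dy":0,"dz":0,"claw":0},{"ax":0,"ay":0,"az":0,"dx":-0.6,"dy":0,"dz":0.05,"claw":0},{"ax":0,"ay":0,"az":0,"dx":-1.5,"dy":0,"dz":0.2,"claw":0},{"ax":0,"ay":0,"az":0,"dx":-2.4,"dy":0,"dz":0.35,"claw":0},{"ax":0,"ay":0,"az":0,"dx":-3.3,"dy":0,"dz":0.55,"claw":0}]' 40; echo; python3 - <<'E'
from bench import viewer
from h import *
s=viewer.camera("side");save(s,"s15.png",(220,190,340,310),5)
E
python3 d.py
```

```text
clock: 11.85
position: [0.4981, -0.1956, 0.1435]
eef_rot: [0.874, 0.485, 0.003, 0.006]
ft_force: [-3.4, -2.3, 7.8]
gripper_width: -0.0001

t 11.9 pos [ 0.4974 -0.1964  0.1431] yaw 1.0129 zax [ 0.01  -0.007 -1.   ] F [-4.31 -4.12  8.78] w 0.0001
```

View pics/s15.png

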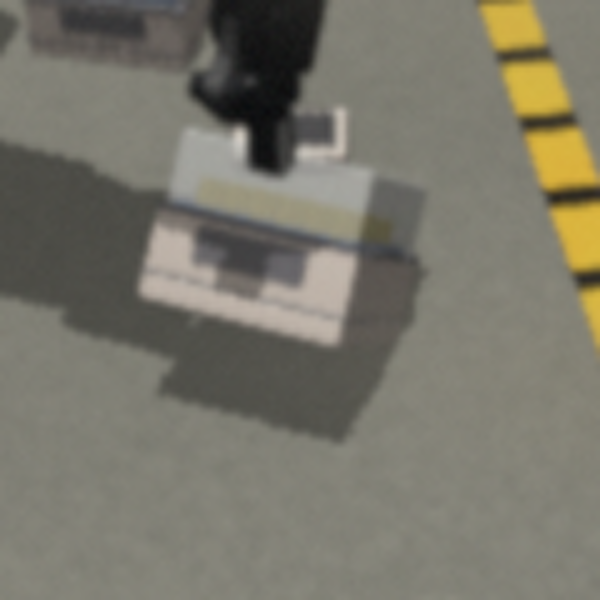

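```bash
python3 -m crank '[{"ax":0,"ay":0,"az":0,"dx":-1,"dy":0,"dz":0.3,"claw":0},{"ax":0,"ay":0,"az":0,"dx":-1.95,"dy":0,"dz":0.65,"claw":0},{"ax":0,"ay":0,"az":0,"dx":-2.9,"dy":0,"dz":1.05,"claw":0},{"ax":0,"ay":0,"az":0,"dx":-3.8,"dy":0,"dz":1.55,"claw":0},{"ax":0,"ay":0,"az":0,"dx":-4.65,"dy":0,"dz":2.05,"claw":0}]' 40; echo; python3 - <<'E'
from bench import viewer
from h import *
s=viewer.camera("side");save(s,"s16.png",(220,190,340,310),5)
E
python3 d.py
```

```text
clock: 12.4
position: [0.4725, -0.2366, 0.122]
eef_rot: [0.875, 0.485, 0.003, 0.005]
ft_force: [-1.2, -2.7, 0.1]
gripper_width: -0.0004

t 12.45 pos [ 0.4718 -0.2372  0.1212] yaw 1.0124 zax [ 0.009 -0.006 -1.   ] F [-2.28 -4.04  0.46] w -0.0002
```

View pics/s16.png

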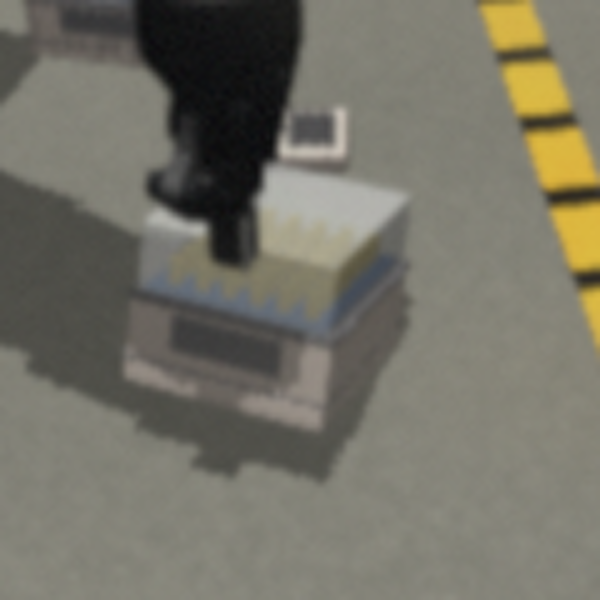

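```bash
python3 -m crank '[{"ax":0,"ay":0,"az":0,"dx":-0.85,"dy":0,"dz":0.6,"claw":0},{"ax":0,"ay":0,"az":0,"dx":-1.6,"dy":0,"dz":1.25,"claw":0},{"ax":0,"ay":0,"az":0,"dx":-2.35,"dy":0,"dz":1.95,"claw":0},{"ax":0,"ay":0,"az":0,"dx":-3.0,"dy":0,"dz":2.7,"claw":0},{"ax":0,"ay":0,"az":0,"dx":-3.6,"dy":0,"dz":3.4,"claw":0}]' 40; echo; python3 -m crank '[{"ax":0,"ay":0,"az":0,"dx":-1,"dy":0,"dz":0.3,"claw":0},{"ax":0,"ay":0,"az":0,"dx":-3,"dy":0,"dz":0,"claw":0},{"ax":0,"ay":0,"az":0,"dx":-4,"dy":0,"dz":-3,"claw":0},{"ax":0,"ay":0,"az":0,"dx":-4,"dy":0,"dz":-7,"claw":0},{"ax":0,"ay":0,"az":0,"dx":-4,"dy":0,"dz":-11,"claw":0}]'; echo; python3 - <<'E'
from bench import viewer
from h import *
s=viewer.camera("side");save(s,"s17.png",(220,190,340,310),5)
E
python3 d.py
```

```text
clock: 12.95
position: [0.4525, -0.2683, 0.0864]
eef_rot: [0.875, 0.485, 0.002, 0.005]
ft_force: [-0.9, -1.0, -1.2]
gripper_width: -0.0

clock: 13.45
position: [0.4298, -0.3019, 0.1976]
eef_rot: [0.875, 0.484, 0.002, 0.004]
ft_force: [0.5, 0.1, -0.4]
gripper_width: -0.0001

t 13.5 pos [ 0.4321 -0.3035  0.2042] yaw 1.012 zax [ 0.015 -0.011 -1.   ] F [ 2.5  -2.96  6.82] w -0.0
```

View pics/s17.png

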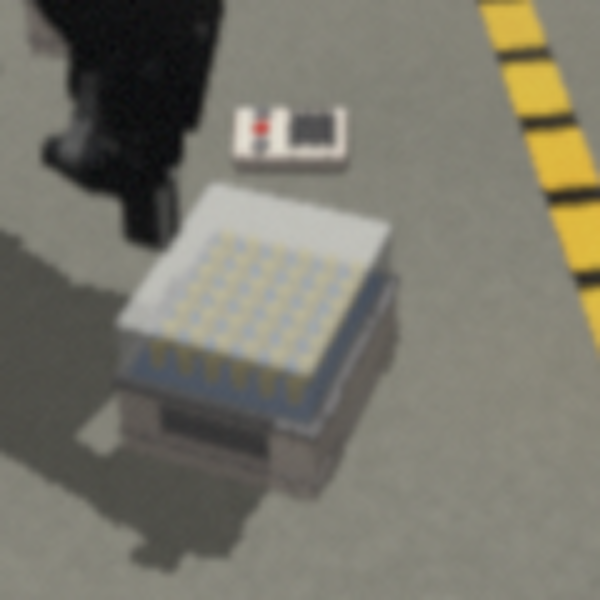

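```bash
cat > box.py <<'E'
from fit import *
def fit2(obs,x0):
    def f(q):
        r=np.concatenate([(proj(p,corners(*q,**k))-pt).ravel() for p,pt,k in obs]); return r[~np.isnan(r)]
    r=least_squares(f,x0,loss='soft_l1'); return r.x,r.fun
b=dict(z=0,dx=.055,dy=.0625); N=np.nan
E
python3 - <<'E'
from bench import viewer
from box import *
import d
s=viewer.camera("side");t=viewer.camera("top");save(t,"t17.png",(250,130,450,260),4)
sc=lambda P:(np.array(P)+.5)/5-.5+[220,190]
q,e=fit2([(s,sc([(390,227),(N,N),(119,322),(213,183)]),{}),(s,sc([(N,N),(312,496),(120,442),(N,N)]),b)],(.48,-.215,-.56)); print(q,e.round(1))
c,S=np.cos(q[2]),np.sin(q[2]); w=q[:2]-.096*np.array([c,S]); print(w, d.delta((w[0],w[1],.2),np.pi/2+q[2]),d.delta((w[0],w[1],.027),np.pi/2+q[2]))
E
```

```text
[ 0.48696465 -0.21177619 -0.56468355] [ 1.  -1.1 -1.6 -0.5 -0.2 -1.3  0.4  1.7 -0.   0.9]
[ 0.40586789 -0.16040193] (array([10.74, -9.82,  0.22]), array([0.019, 0.002, 0.006])) (array([ 10.77, -10.15,  17.51]), array([0.019, 0.002, 0.006]))
```

View pics/t17.png

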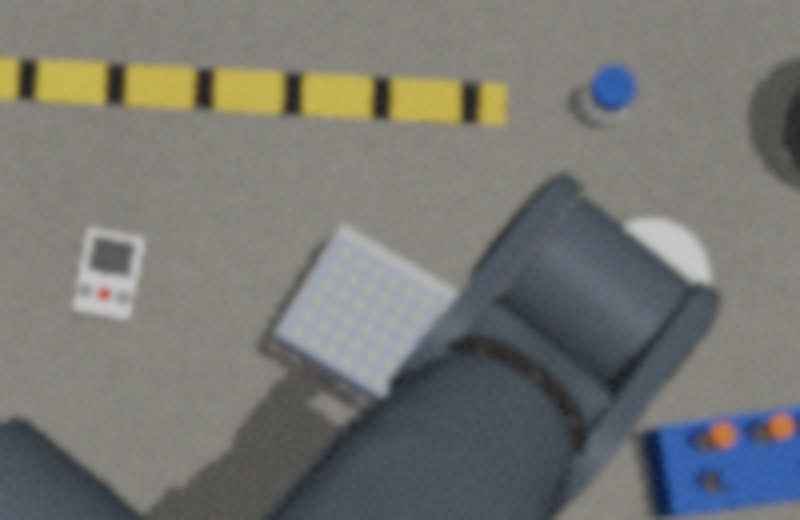

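```bash
python3 -m crank '[{"ax":0.019,"ay":0.002,"az":0.006,"dx":3,"dy":-3,"dz":0,"claw":7.5},{"ax":0.019,"ay":0.002,"az":0.006,"dx":6,"dy":-6,"dz":0,"claw":7.5},{"ax":0.019,"ay":0.002,"az":0.006,"dx":9,"dy":-8.6,"dz":0,"claw":7.5},{"ax":0.019,"ay":0.002,"az":0.006,"dx":10.7,"dy":-10,"dz":0,"claw":7.5},{"ax":0.019,"ay":0.002,"az":0.006,"dx":10.7,"dy":-10,"dz":1,"claw":7.5}]' 40; echo; python3 d.py 0.4059 -0.1604 0.027 1.006
```

```text
clock: 14.1
position: [0.4028, -0.157, 0.1868]
eef_rot: [0.876, 0.483, -0.0, -0.002]
ft_force: [0.9, 0.0, -0.4]
gripper_width: 0.0722

t 14.1 pos [ 0.4028 -0.157   0.1868] yaw 1.0085 zax [-0.002  0.003 -1.   ] F [ 0.86  0.04 -0.44] w 0.0722
cm,rot [-0.14  0.5  15.98] [-0.004 -0.001  0.003]
```

```bash
python3 -m crank '[{"ax":0,"ay":0,"az":0,"dx":-0.1,"dy":0,"dz":4,"claw":7.5},{"ax":0,"ay":0,"az":0,"dx":-0.1,"dy":0,"dz":8,"claw":7.5},{"ax":0,"ay":0,"az":0,"dx":-0.1,"dy":0,"dz":12,"claw":7.5},{"ax":0,"ay":0,"az":0,"dx":-0.1,"dy":0,"dz":15,"claw":7.5},{"ax":0,"ay":0,"az":0,"dx":-0.1,"dy":0,"dz":16,"claw":7.5}]' 40; echo; python3 - <<'E'
from bench import viewer
from h import *
s=viewer.camera("side");save(s,"s18.png",(200,150,340,290),5);t=viewer.camera("top");save(t,"t18.png",(250,130,450,260),4)
E
python3 d.py
```

```text
clock: 14.6
position: [0.4, -0.157, 0.0235]
eef_rot: [0.876, 0.483, -0.002, -0.004]
ft_force: [-0.4, 0.8, -0.0]
gripper_width: 0.075

t 14.7 pos [ 0.401  -0.1573  0.0255] yaw 1.0082 zax [-0.005  0.005 -1.   ] F [-0.65 -0.4   0.84] w 0.0752
```

View pics/s18.png

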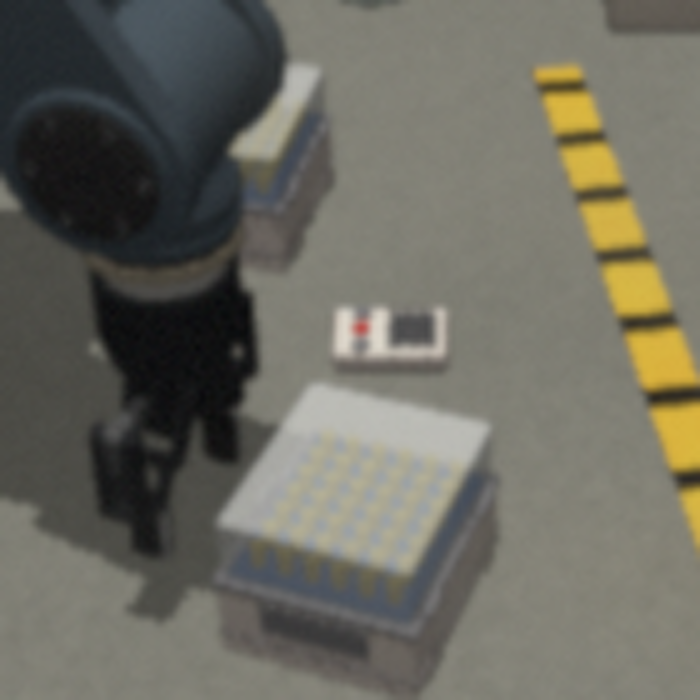

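View pics/t18.png

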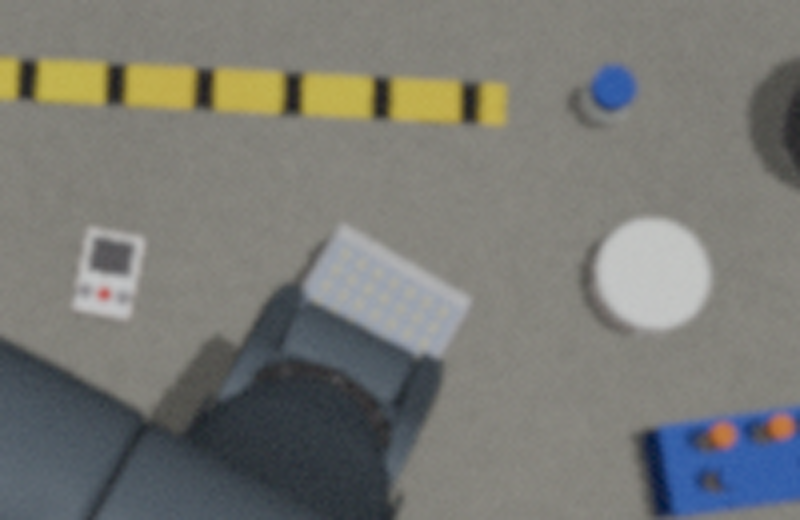

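```bash
cat > plan.py <<'E'
from h import *
import d,sys
hd=.011
def path(q0,Lrot,L,phi1=-.053,ds=.001):
    x,y,a=q0; out=[(x,y,a)]
    n=int(round(L/ds))
    for i in range(n):
        ph=a+(phi1-a)*min(1,i*ds/Lrot); x+=ds*np.cos(ph); y+=ds*np.sin(ph); out.append((x,y,ph))
    return np.array(out)
def tcp(b): return b[:2]-(.055+hd)*np.array([np.cos(b[2]),np.sin(b[2])])
def linex(b):
    far=b[:2]+.055*np.array([np.cos(b[2]),np.sin(b[2])]); th=-.053
    return (far-[.7035,-.0074])@[np.cos(th),np.sin(th)]
E
python3 - <<'E'
from plan import *
P=path((.487,-.212,-.565),.13,.175)
for k in range(0,176,15):
    b=P[k]; t=tcp(b); dl=d.delta((t[0],t[1],.0265),b[2]+np.pi/2)
    print(k,b.round(3),"linex",linex(b).round(4),t.round(4),dl[0],dl[1])
E
```

```text
0 [ 0.487 -0.212 -0.565] linex -0.1574 [ 0.4313 -0.1767] [-0.02  3.59 -0.13] [-0.007 -0.001  0.002]
15 [ 0.5  -0.22 -0.51] linex -0.1427 [ 0.4423 -0.1875] [-0.35  5.1  -0.14] [-0.007 -0.001 -0.053]
30 [ 0.513 -0.227 -0.451] linex -0.1277 [ 0.4538 -0.1978] [-0.61  6.62 -0.15] [-0.007 -0.001 -0.112]
45 [ 0.527 -0.233 -0.392] linex -0.1125 [ 0.4659 -0.2075] [-0.78  8.16 -0.16] [-0.007 -0.002 -0.171]
60 [ 0.541 -0.238 -0.333] linex -0.0973 [ 0.4785 -0.2164] [-0.86  9.71 -0.17] [-0.007 -0.002 -0.23 ]
75 [ 0.555 -0.242 -0.274] linex -0.0819 [ 0.4917 -0.2246] [-0.85 11.26 -0.18] [-0.007 -0.002 -0.289]
90 [ 0.57  -0.246 -0.214] linex -0.0666 [ 0.5053 -0.232 ] [-0.75 12.8  -0.19] [-0.007 -0.002 -0.348]
105 [ 0.585 -0.249 -0.155] linex -0.0513 [ 0.5194 -0.2385] [-0.56 14.34 -0.2 ] [-0.007 -0.002 -0.407]
120 [ 0.599 -0.251 -0.096] linex -0.0361 [ 0.5338 -0.2443] [-0.27 15.86 -0.21] [-0.007 -0.003 -0.466]
135 [ 0.614 -0.252 -0.053] linex -0.021 [ 0.5485 -0.2481] [ 0.19 17.32 -0.22] [-0.006 -0.003 -0.51 ]
150 [ 0.629 -0.252 -0.053] linex -0.006 [ 0.5635 -0.2489] [ 0.92 18.63 -0.23] [-0.006 -0.003 -0.51 ]
165 [ 0.644 -0.253 -0.053] linex 0.009 [ 0.5785 -0.2497] [ 1.65 19.94 -0.24] [-0.006 -0.003 -0.51 ]
```

```bash
python3 -m crank '[{"ax":-0.007,"ay":0,"az":0,"dx":0,"dy":1.5,"dz":-0.1,"claw":7.5},{"ax":-0.007,"ay":0,"az":0,"dx":0,"dy":2.7,"dz":-0.1,"claw":7.5},{"ax":-0.007,"ay":0,"az":0,"dx":0,"dy":3.5,"dz":-0.1,"claw":7.5},{"ax":-0.007,"ay":0,"az":-0.02,"dx":-0.1,"dy":4.2,"dz":-0.1,"claw":7.5},{"ax":-0.007,"ay":0,"az":-0.053,"dx":-0.35,"dy":5.1,"dz":-0.1,"claw":7.5}]' 40; echo; python3 - <<'E'
from bench import viewer
s=viewer.camera("side")
from plan import *
save(s,"s19.png",(200,150,340,290),5)
P=path((.487,-.212,-.565),.13,.175)
for k in range(20,101,10):
    b=P[k]; t=tcp(b); dl=d.delta((t[0],t[1],.0265),b[2]+np.pi/2); print(k,dl[0],dl[1])
E
python3 d.py
```

```text
clock: 15.2
position: [0.4413, -0.187, 0.0263]
eef_rot: [0.862, 0.507, -0.0, -0.002]
ft_force: [-7.5, 3.0, 4.7]
gripper_width: 0.0753

20 [-0.08  0.42  0.  ] [-0.    -0.001 -0.016]
30 [-0.3   1.43  0.  ] [-0.    -0.001 -0.055]
40 [-0.49  2.44  0.  ] [-0.    -0.001 -0.095]
50 [-0.63  3.47  0.  ] [-0.    -0.001 -0.134]
60 [-0.73  4.49  0.  ] [-0.    -0.001 -0.173]
70 [-0.79  5.53  0.  ] [-0.    -0.001 -0.213]
80 [-0.81  6.56  0.  ] [-0.    -0.001 -0.252]
90 [-0.79  7.59 -0.  ] [-0.    -0.001 -0.292]
100 [-0.73  8.62 -0.  ] [-0.    -0.001 -0.331]
t 15.25 pos [ 0.4428 -0.1882  0.0265] yaw 1.0647 zax [ 0.     0.001 -1.   ] F [-0.89  1.36  1.23] w 0.0747
```

View pics/s19.png

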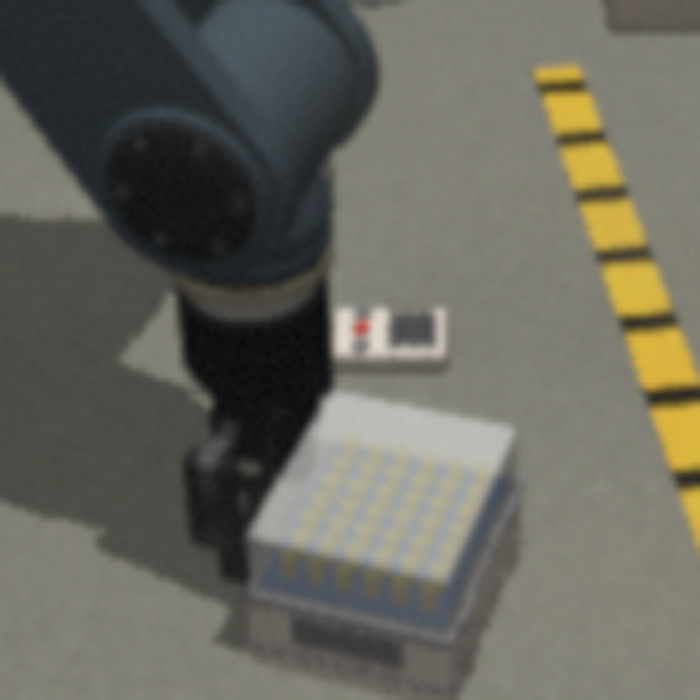

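```bash
python3 -m crank '[{"ax":0,"ay":0,"az":-0.03,"dx":-0.15,"dy":0.8,"dz":0,"claw":7.5},{"ax":0,"ay":0,"az":-0.07,"dx":-0.37,"dy":1.8,"dz":0,"claw":7.5},{"ax":0,"ay":0,"az":-0.11,"dx":-0.55,"dy":2.8,"dz":0,"claw":7.5},{"ax":0,"ay":0,"az":-0.15,"dx":-0.67,"dy":3.9,"dz":0,"claw":7.5},{"ax":0,"ay":0,"az":-0.19,"dx":-0.76,"dy":4.9,"dz":0,"claw":7.5}]' 40; echo; python3 - <<'E'
from bench import viewer
s=viewer.camera("side")
from plan import *
save(s,"s20.png",(200,150,340,290),5); t=viewer.camera("top");save(t,"t20.png",(250,130,450,260),4)
P=path((.487,-.212,-.565),.13,.175)
for k in range(70,151,10):
    b=P[k]; t=tcp(b); dl=d.delta((t[0],t[1],.0265),b[2]+np.pi/2); print(k,dl[0],dl[1])
E
python3 d.py
```

```text
clock: 15.75
position: [0.4815, -0.2187, 0.0267]
eef_rot: [0.809, 0.587, 0.0, -0.001]
ft_force: [-6.3, 0.2, 2.2]
gripper_width: 0.0752

70 [-0.09  0.49  0.05] [ 0.    -0.001 -0.019]
80 [-0.31  1.5   0.05] [ 0.    -0.001 -0.059]
90 [-0.49  2.51  0.05] [ 0.    -0.001 -0.098]
100 [-0.63  3.54  0.05] [ 0.    -0.001 -0.137]
110 [-0.73  4.56  0.05] [ 0.    -0.001 -0.177]
120 [-0.78  5.6   0.05] [ 0.    -0.001 -0.216]
130 [-0.8   6.63  0.05] [ 0.    -0.001 -0.256]
140 [-0.57  7.6   0.05] [ 0.    -0.001 -0.26 ]
150 [-0.31  8.57  0.05] [ 0.    -0.001 -0.26 ]
t 15.85 pos [ 0.4826 -0.2192  0.0269] yaw 1.255 zax [ 0.001  0.001 -1.   ] F [0.03 0.4  0.25] w 0.0749
```

View pics/s20.png

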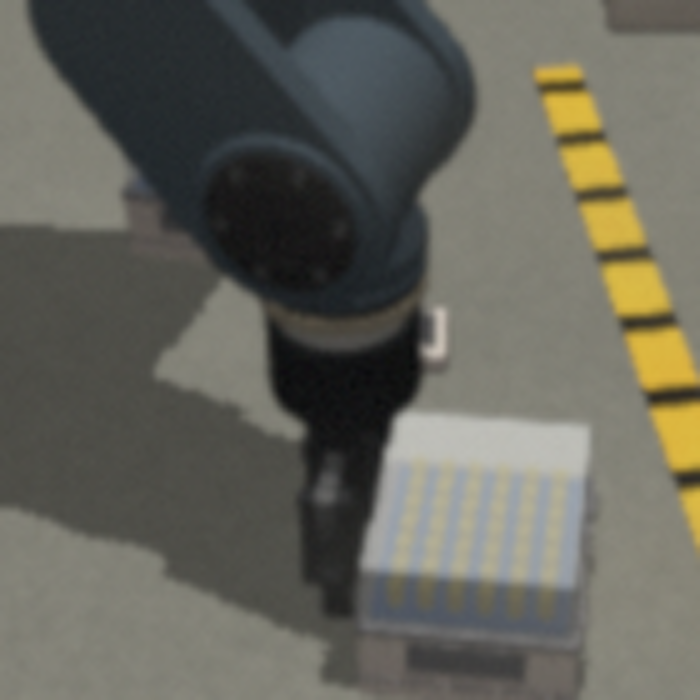

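View pics/t20.png

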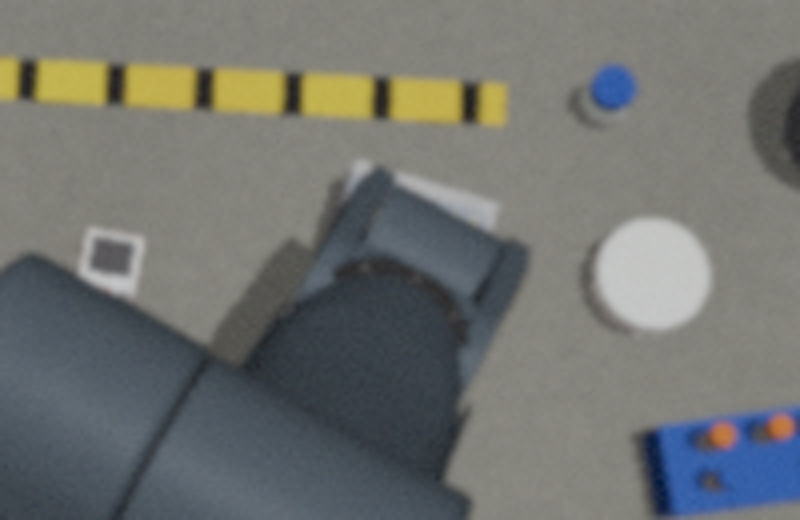

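```bash
python3 -m crank '[{"ax":0,"ay":0,"az":-0.04,"dx":-0.2,"dy":1,"dz":0,"claw":7.5},{"ax":0,"ay":0,"az":-0.08,"dx":-0.4,"dy":2,"dz":0,"claw":7.5},{"ax":0,"ay":0,"az":-0.12,"dx":-0.57,"dy":3,"dz":0,"claw":7.5},{"ax":0,"ay":0,"az":-0.16,"dx":-0.7,"dy":4,"dz":0,"claw":7.5},{"ax":0,"ay":0,"az":-0.19,"dx":-0.75,"dy":4.8,"dz":0,"claw":7.5}]' 40; echo; python3 - <<'E'
from bench import viewer
s=viewer.camera("side")
from plan import *
save(s,"s21.png",(240,170,400,310),5); t=viewer.camera("top");save(t,"t21.png",(250,130,450,260),4)
E
python3 d.py
```

```text
clock: 16.35
position: [0.5257, -0.2412, 0.0269]
eef_rot: [0.75, 0.661, 0.0, -0.0]
ft_force: [-2.9, -0.5, -1.4]
gripper_width: 0.0747

t 16.45 pos [ 0.5264 -0.2414  0.0271] yaw 1.4451 zax [ 0.002  0.    -1.   ] F [-0.49  0.52 -0.07] w 0.0753
```

View pics/s21.png

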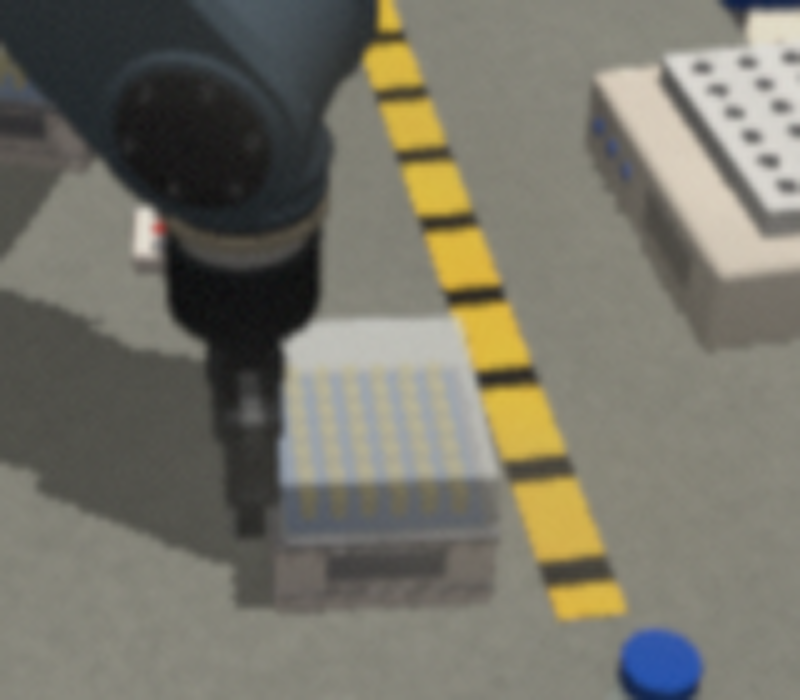

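View pics/t21.png

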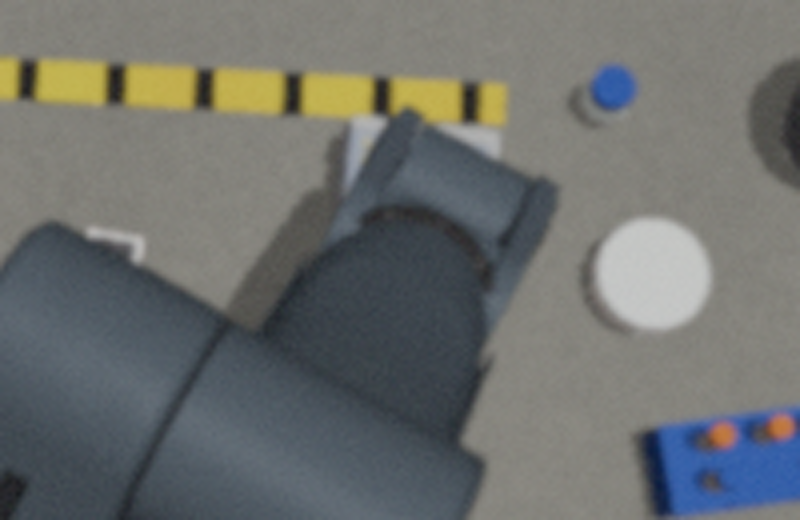

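```bash
cat > f3.py <<'E'
from bench import viewer
from box import *
import plan
def run(side_lid,side_base,top_lid,sc0,sk,tc0,tk,x0):
    s=viewer.camera("side");t=viewer.camera("top")
    f=lambda P,k,o:(np.array(P)+.5)/k-.5+o
    q,e=fit2([(s,f(side_lid,sk,sc0),{}),(s,f(side_base,sk,sc0),b),(t,f(top_lid,tk,tc0),{})],x0)
    print(q.round(4),e.round(1),"linex",plan.linex(q)); return q
E
python3 - <<'E'
from f3 import *
run([(458,318),(N,N),(N,N),(N,N)],[(N,N),(493,607),(278,612),(N,N)],[(353,117),(501,128),(N,N),(N,N)],[240,170],5,[250,130],4,(.59,-.25,-.12))
import d
p=plan
y=d.s["position"][1]; print(d.s["position"])
for dd in (.01,.02,.03,.04,.05):
    th=-.053; P=d.s["position"]+dd*np.array([np.cos(th),np.sin(th),0]); print(dd,d.delta(P,np.pi/2+th))
E
```

```text
[ 0.5914 -0.2513 -0.1082] [-0.  -1.6  0.1 -1.1 -0.2  0.8  0.1 -0.6  0.8  0.6] linex -0.04406737236418034
[ 0.5263967  -0.24136182  0.02706515]
0.01 (array([0.07, 1.  , 0.  ]), array([ 0.002, -0.001, -0.073]))
0.02 (array([0.15, 1.99, 0.  ]), array([ 0.002, -0.001, -0.073]))
0.03 (array([0.22, 2.99, 0.  ]), array([ 0.002, -0.001, -0.073]))
0.04 (array([0.29, 3.99, 0.01]), array([ 0.002, -0.001, -0.073]))
0.05 (array([0.36, 4.99, 0.01]), array([ 0.002, -0.001, -0.073]))
```

```bash
python3 -m crank '[{"ax":0,"ay":0,"az":-0.03,"dx":-0.15,"dy":0.9,"dz":0,"claw":7.5},{"ax":0,"ay":0,"az":-0.06,"dx":-0.2,"dy":1.8,"dz":0,"claw":7.5},{"ax":0,"ay":0,"az":-0.073,"dx":-0.17,"dy":2.6,"dz":0,"claw":7.5},{"ax":0,"ay":0,"az":-0.073,"dx":-0.12,"dy":3.3,"dz":0,"claw":7.5},{"ax":0,"ay":0,"az":-0.073,"dx":-0.08,"dy":3.9,"dz":0,"claw":7.5}]' 40; echo; python3 - <<'E'
from bench import viewer
s=viewer.camera("side")
from plan import *
save(s,"s22.png",(240,170,400,310),5); t=viewer.camera("top");save(t,"t22.png",(250,130,450,260),4)
E
python3 d.py
```

```text
clock: 17.05
position: [0.5644, -0.2466, 0.0271]
eef_rot: [0.726, 0.688, 0.001, -0.0]
ft_force: [-7.2, -0.5, 2.2]
gripper_width: 0.0746

t 17.15 pos [ 0.5651 -0.2467  0.0271] yaw 1.5166 zax [ 0.002  0.001 -1.   ] F [-2.57  0.16 -1.09] w 0.0749
```

View pics/s22.png

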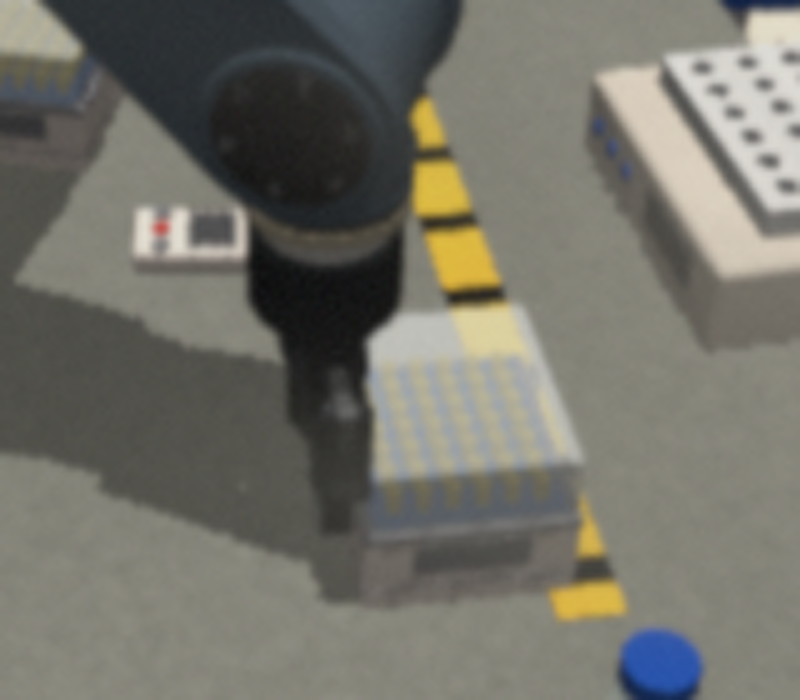

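View pics/t22.png

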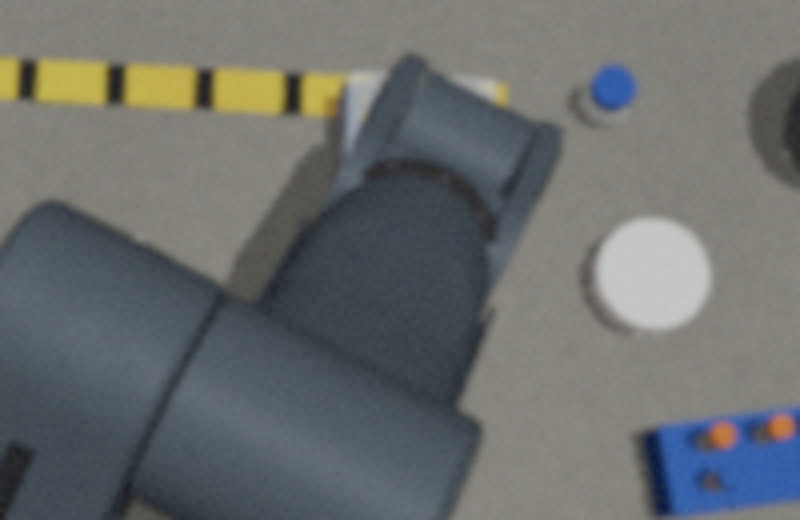

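```bash
python3 -m crank '[{"ax":0,"ay":0,"az":0,"dx":0,"dy":-2,"dz":0,"claw":7.5},{"ax":0,"ay":0,"az":0,"dx":0,"dy":-5,"dz":0,"claw":7.5},{"ax":0,"ay":0,"az":0,"dx":0,"dy":-8,"dz":-2,"claw":7.5},{"ax":0,"ay":0,"az":0,"dx":0,"dy":-10,"dz":-6,"claw":7.5},{"ax":0,"ay":0,"az":0,"dx":0,"dy":-11,"dz":-11,"claw":7.5}]' 40; echo; python3 -m crank '[{"ax":0,"ay":0,"az":0,"dx":0,"dy":-3,"dz":-3,"claw":7.5},{"ax":0,"ay":0,"az":0,"dx":0,"dy":-7,"dz":-6,"claw":7.5},{"ax":0,"ay":0,"az":0,"dx":0,"dy":-10,"dz":-9,"claw":7.5},{"ax":0,"ay":0,"az":0,"dx":0,"dy":-10,"dz":-9,"claw":7.5},{"ax":0,"ay":0,"az":0,"dx":0,"dy":-10,"dz":-9,"claw":7.5}]'; echo; python3 - <<'E'
from bench import viewer
s=viewer.camera("side")
from plan import *
save(s,"s23.png",(240,170,400,310),5); t=viewer.camera("top");save(t,"t23.png",(200,130,400,260),4); save(t,"t23f.png")
save(s,"s23f.png")
E
python3 d.py
```

```text
clock: 17.65
position: [0.4532, -0.24, 0.136]
eef_rot: [0.726, 0.687, 0.001, -0.001]
ft_force: [1.6, -0.6, 1.1]
gripper_width: 0.075

clock: 18.15
position: [0.3537, -0.2351, 0.2268]
eef_rot: [0.727, 0.687, 0.001, 0.001]
ft_force: [0.4, -0.5, -0.2]
gripper_width: 0.0752

t 18.25 pos [ 0.3538 -0.2347  0.2255] yaw 1.5156 zax [-0.     0.002 -1.   ] F [ 0.01 -0.16  0.45] w 0.075
```

View pics/s23.png

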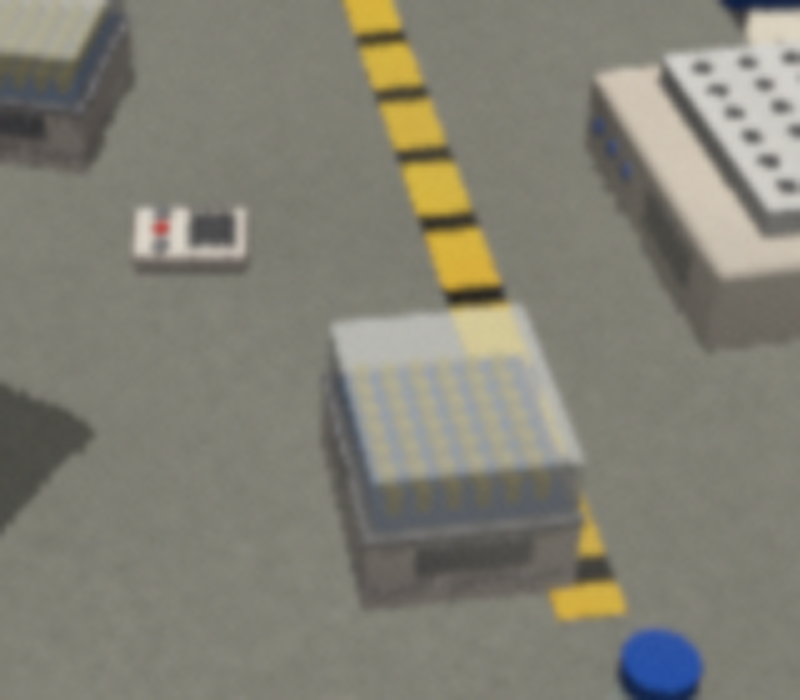

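View pics/t23.png

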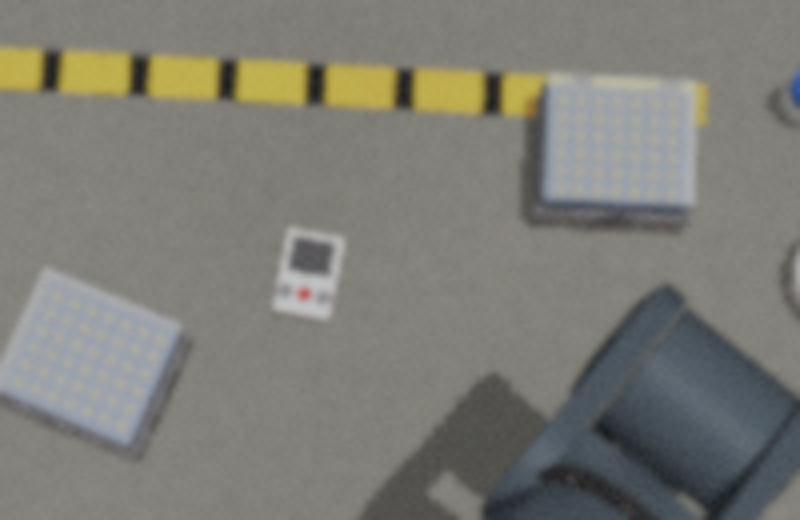

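View pics/s23f.png

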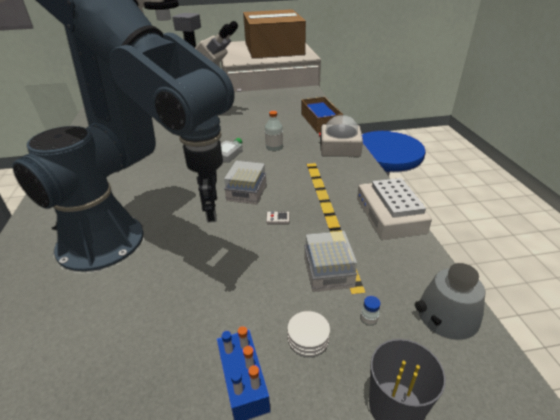

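Lid corners in t23: (550,73), (698,83), (690,207), (543,202). In s23: lid (522,307), (582,463), (332,325); base (577,590), (362,607).

```bash
python3 - <<'E'
from f3 import *
run([(522,307),(582,463),(N,N),(332,325)],[(N,N),(577,590),(362,607),(N,N)],[(550,73),(698,83),(690,207),(543,202)],[240,170],5,[200,130],4,(.63,-.25,-.05))
s=viewer.camera("side");t=viewer.camera("top")
# tape centre line re-measured from both pictures
T=lambda P:(np.array(P)+.5)/4-.5+[200,130]
for u in [(500,95),(316,84),(139,74)]: print("top tape c",onz(t,T(u))[:2])
S=lambda P:(np.array(P)+.5)/5-.5+[240,170]
for u in [(474,297),(589,605),(449,222)]: print("side tape c",onz(s,S(u))[:2])
print("side far edge -y corner", onz(s,S((577,590)))[:2])
q,e=fit2([(t,T([(48,268),(183,324),(132,447),(-3,390)]),{})],(.456,.167,-.38)); print("left",q,e.round(1))
from bench import models
for c in(s,t): print([(r["p"],onz(c,r["point"])[:2].round(3)) for r in models.spot_point(c,"box_1_far")])
E
```

```text
[ 0.6303 -0.2524 -0.066 ] [ 0.3 -1.5  0.5 -0.9 -1.  -1.6 -1.1 -0.4 -0.7  0.5  0.2 -0.5  0.8 -0.7
  1.9  0.3  0.5 -0.8] linex -0.0051344730308227745
top tape c [ 0.6943251  -0.16145427]
top tape c [ 0.70440666 -0.00587508]
top tape c [0.7137651  0.14421869]
side tape c [ 0.6986491  -0.08454818]
side tape c [ 0.6859402  -0.33070392]
side tape c [ 0.70444644 -0.00903374]
side far edge -y corner [ 0.68327563 -0.32003384]
left [ 0.45516251  0.17025779 -0.39028024] [-0.4 -0.3  1.1 -0.   0.5  0.3 -1.3 -0. ]
[(0.63, array([0.609, 0.484]))]
[(0.45, array([ 0.541, -0.446]))]
```

```bash
python3 -c "
from bench import manip; print(manip.sign_off()); print(manip.get_state()['clock'])"
```

```text
the job is handed in; nothing more can be done
None
the job is handed in; nothing more can be done
```

I checked both boxes, found the stamp on the right-hand one, pushed that box up to the tape, and handed the job in. The clock stood at about 18.5 s of the 72 s. The hand-in gives no verdict.

- **Left box:** I tipped it to about 53–55° with the closed fingers. The underside was plain, with no stamp. On the way down it lost finger contact and dropped back onto its base by itself, so that lowering was not controlled. It stayed upright and measured about 3 mm from where it started.
- **Right box:** I tipped it to about 56°. The green stamp was clear in the picture, and the network also found it (p 0.70). This time the fingers lowered it all the way down.
- **Final position:** I pushed the stamped box to the tape with the open fingers. Its far edge measured about 5 mm short of the tape's centre line (20 mm allowed), and it was within about 1° of square. Fit errors were under 2 pixels in the two camera views.
- **Everything else:** In the last pictures nothing else appeared to have moved, though I did not re-measure each item. The gripper was clear of everything, at z 0.23 m.

**A check that disagreed:** the network's final reports for `box_1_far` were false. They landed on the media bottle and the dishes, so I relied on the corner fit instead.

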